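Set up the jigsaw desk display

ROBOT

A 6-joint arm with a two-finger parallel gripper is mounted at the origin on the work surface. World frame = base frame: x ahead of the robot, y to its left, z up, the work surface at z = 0. Lengths are in mm, angles in rad, forces in N, time in s.
With the tool pointing down it reaches from about 400 to 925 mm from the base axis. Payload 12.5 kg.
Tool frame: the origin (TCP) lies at the very end of the fingers, on their centre line; the grasp point (between the pads) lies 19 mm behind it (env.grip_point_offset is the distance from the TCP to the grasp point, in mm); z points along the fingers, y is the direction in which the jaws open and shut (so a half turn about z gives the same grasp; the last joint's range is limited). The gripper opens to 95 mm and grips with 3 to 60 N. Pads are 20 mm wide; open, the fingers measure 119 mm over their backs; the gripper's body (75 mm by 180 mm) begins 59 mm behind the grasp point.
Start: joints at [1.195, 0.491, 1.559, -0, 1.092, -0.106], TCP at [166.569, 602.413, 214.661] pointing down, gripper open.
Joint ranges: [-3.1, 3.1], [-0.84, 2.19], [0.05, 2.79], [-1.13, 4.28], [0.06, 2.93], [-2.69, 2.69]. Speed limits (rad/s): [2.22, 2.22, 2.79, 3.14, 3.14, 3.14].

INTERFACE

Orientations are given as [roll, pitch, yaw] about the fixed x, y, z axes, in that order (R = Rz(yaw) Ry(pitch) Rx(roll)).
In Python, from cell import env gives the robot as it stands.
- The arm moves only by the tool drive_tool, never from a script. Its argument "commands" is a list of rows, each an object of numbers: "dx", "dy", "dz": the shift along the world's x, y, z in mm; "yaw": the turn about the world's z in degrees. In form: [{"dx": .., "dy": .., "dz": .., "yaw": ..}, ...]. A call has 1 to 5 rows; each row shifts and turns the commanded pose from where the row before left it; what a row does not reach is not made up. A row lasts 1/12 s, in which the tool goes at most 41.7 mm and 7.16 degrees, less where a joint would pass 70% of its speed; a pose out of reach is approached as far as the arm can. A call with a gripper value outside its range is refused whole. "grip" is the opening, from 0 (shut) to 1 (fully open), set as the call begins (left out, the last holds). The fingers move at their own pace and stop on an object; the grip force is fixed at half the most. Time passes only in rows, so rows that do not move let the fingers close. It gives the time, the measured TCP pose, the force and the opening at its end, in the units of the state.
- env.state(): the state, without advancing time (a new reading comes with each control period).
- env.read_camera(name): name is "scene" or "top"; returns the picture (400x640x3 uint8, red, green, blue); there is no depth.
- env.calibration(name): a dict with "intrinsics" (3x3 intrinsics, pixels), "rvec" (rotation vector, rad) and "tvec" (3), from world to camera coordinates, as OpenCV has them. Camera axes: x right, y down, z forward; pixel columns grow to the right and rows downward; lengths in mm; the calibration is good to about 2 mm. A picture is of the moment at which its call begins. calibration takes no time and is no camera call.
- env.job_done(): hands the job in, once; it reports no verdict.
Trained networks look in the newest picture that a camera, given by its name, has taken for a name from the list of things; names that differ only in an ending like _2 or _b are one class to them, and where a whole thing is asked for, a point or a joint stands for the part that bears it (a point fixed in the world has none). Each returns a list of dicts, best first, with "conf" (0 to 1); they miss things now and then, are a little off and sometimes report something else, mostly with a low value. They report only what shows in the picture. A call takes as long as a camera call. They do not tell look-alikes from the thing itself.
- env.trace(query, camera): "pixels" (400x640 bool, what is visible of it) and "pixel" ([column, row] in pixels, amid what is visible of it).
- env.place_of(query, camera): "pixel" ([column, row] in pixels: a listed point, or the origin of a listed thing).
The state is a dict: "t": time; "joints": joint angles; "qvel": joint speeds; "tau": joint torques, N m; "eef_pos": TCP position; "tcp_rot": TCP orientation; "ft_force": force on the tool from outside, world axes, zero at the start; "moment": the same for the moment, N m; "opening": opening from 0.0 (shut) to 1.0 (fully open).
Only numpy, scipy, OpenCV 4.12 (cv2) and the standard library are available. Lean on these libraries where they do the work, as an engineer would, in place of code of your own. Each camera call takes 0.05 s, during which the arm holds its last target.

TASK

Set up the desk display: fit every wooden tile lying on the desk into the tray of the stand, each turned to match its own outline on the tray floor so that it drops in flush, and take the picture frame out of the file rack and lean it back against the stand's backrest, picture towards the tray, roughly centred, with its foot down in the channel behind the tray's rear rim. Some places stay empty if their tiles are not there; leave the mug, the plant and the mouse alone.

Things in the scene. Friction and masses are not known exactly. Their poses are not given: they have to be found in the camera images.
- stand: fixed dark wooden stand, 202 x 170 mm; origin at table height under the tile tray's centre; +x points from tray to backrest. Tray: inside 120 (x) by 150 (y) mm about the origin, floor 6 mm and rim top 20 mm above the table, rim 10 mm wide (rear 14). Pale lines on the floor outline the places of the five tile shapes, 4 by 5 squares of 30 mm, which fill it
- channel (a point): middle of the stand's foot channel, on its floor (stand x 95 mm, 6 mm above the table), axes as the stand. The channel runs along y, 170 mm long, between the tray's rear rim (ends at stand x 74, top 20 mm high) and the upright backrest board (stand x 116 to 128, top 90 mm above the table)
- rack: fixed dark steel file rack, 100 x 100 mm, 74 mm high with upright plates; the picture frame stands in its middle slot (19 mm wide, floor 8 mm high)
- frame_center (a point): loose picture frame, 14 thick (x) by 130 wide (y) by 150 tall (z) mm, about 0.25 kg, a flat plain slab with no stand of its own; this point is its centre (75 mm up). Its -x side is the picture side, +z its top. Starts upright in the rack, top edge free
- frame_foot (a point): middle of the frame's bottom edge (75 mm below frame_center along its z), axes as frame_center
- L_center (a point): loose light wooden tile, 14 mm thick, 90 g, four-square L: rectangle x -15..+15 mm, y -57..+33 mm, and a foot square x +15..+45, y +3..+33 (real edges 1.5 mm inside). On top at x = y = 0 a bar grip 24 long (x), 14 wide (y), 34 tall: 48 mm high in all. This point: on the grip's axis, 24 mm above the underside, z up. Starts flat on the table at any yaw; may be absent
- place_L (a point): where L_center lies when that tile is home in the tray (30 mm above the table: 24 mm above the tray floor), axes as the tile's when home (same as the stand's)
- S_center (a point): loose light wooden tile, 14 mm thick, 90 g, four-square zigzag: rectangle x -30..0, y -45..+15, and rectangle x 0..+30, y -15..+45 (30 mm of them side by side); looks the same after half a turn (real edges 1.5 mm inside). On top at x = y = 0 a bar grip 24 long (x), 14 wide (y), 34 tall: 48 mm high in all. This point: on the grip's axis, 24 mm above the underside, z up. Starts flat on the table at any yaw; may be absent
- place_S (a point): where S_center lies when that tile is home in the tray (30 mm above the table: 24 mm above the tray floor), axes as the tile's when home (same as the stand's)
- T_center (a point): loose light wooden tile, 14 mm thick, 90 g, four-square T: bar x -3..+27, y -45..+45, and a stem x -33..-3, y -15..+15 (real edges 1.5 mm inside). On top at x = y = 0 a bar grip 24 long (x), 14 wide (y), 34 tall: 48 mm high in all. This point: on the grip's axis, 24 mm above the underside, z up. Starts flat on the table at any yaw; may be absent
- place_T (a point): where T_center lies when that tile is home in the tray (30 mm above the table: 24 mm above the tray floor), axes as the tile's when home (same as the stand's)
- P_center (a point): loose light wooden tile, 14 mm thick, 90 g, five-square P: block x -21..+39, y -27..+33, and one more square x -51..-21, y -27..+3 (real edges 1.5 mm inside). On top at x = y = 0 a bar grip 24 long (x), 14 wide (y), 34 tall: 48 mm high in all. This point: on the grip's axis, 24 mm above the underside, z up. Starts flat on the table at any yaw; may be absent
- place_P (a point): where P_center lies when that tile is home in the tray (30 mm above the table: 24 mm above the tray floor), axes as the tile's when home (same as the stand's)
- I_center (a point): loose light wooden tile, 14 mm thick, 90 g, straight bar: x -15..+15, y -45..+45; looks the same after half a turn (real edges 1.5 mm inside). On top at x = y = 0 a bar grip 24 long (x), 14 wide (y), 34 tall: 48 mm high in all. This point: on the grip's axis, 24 mm above the underside, z up. Starts flat on the table at any yaw; may be absent
- place_I (a point): where I_center lies when that tile is home in the tray (30 mm above the table: 24 mm above the tray floor), axes as the tile's when home (same as the stand's)
- mug: bystander: white mug 90 mm tall, origin at its underside; leave alone
- plant: bystander: small potted plant 95 mm tall, origin at its underside; leave alone
- mouse: bystander: black computer mouse on a grey pad, origin at its underside; leave alone
Not all that is in view belongs to the job. Leave any yellow look-alike of the part that bears P_center alone. What is shaped like the part that bears S_center but orange is not meant.

How it is judged:
By the outcome, as a careful person would: the job done as asked, in the order asked, and still so for the second after the job is handed in, with the robot touching nothing.
Of tile_L, tile_S, tile_T, tile_P, tile_I only 4 to 5 are there at a start; the rules pass over those that are not, and their reading is None.
At some moment in a run one of tile_L, tile_S, tile_T, tile_P, tile_I may be knocked a few centimetres aside while the robot is not near it.
It also fails if it takes over 200 s, if anything falls off the work surface, if the arm or the gripper's body presses on something with over 40 N, if the wrist force passes 120 N, or if a joint passes its speed limit or range.

## Working session

There is one attempt and no reset: what is moved stays moved. The work goes in short steps, Python scripts to look and compute and a tool call to move; the robot and the scene stay as the last step left them, time stands still between calls to the robot, and variables do not carry over. Pictures are saved under pics/ and viewed, and the job is handed in when it is done.

Besides the shell and the picture viewer there is one more tool, called after "Emit:" as name([rows], argument=value, ...), one row to a line, values as JSON. drive_tool: Moves the arm, as the interface text tells. Its arguments: {"type":"object","properties":{"commands":{"type":"array"},"grip":{"type":"number"}},"required":["commands"]}

```bash
ls; mkdir -p pics; python3 - <<'E'
from cell import env
import cv2
print(env.state())
for n in ("scene","top"):
    im=env.read_camera(n); cv2.imwrite(f"pics/{n}0.png",im[:,:,::-1]); print(env.calibration(n))
E
```

```text
pics
{'t': 0.0, 'joints': array([ 1.19544114e+00,  4.91538316e-01,  1.55947232e+00, -2.87776215e-05,
        1.09169764e+00, -1.05591969e-01]), 'qvel': array([-1.96250205e-03, -7.12808412e-05, -5.39492329e-04,  6.89077303e-04,
       -1.22860405e-03,  1.26347551e-04]), 'tau': array([-3.22942287e-04, -6.12634921e+01, -2.58182323e+01,  6.92676567e-02,
        4.81942215e-02, -1.13545661e-04]), 'eef_pos': array([166.4501733 , 602.16240611, 214.06707364]), 'tcp_rot': array([-3.14048056e+00, -9.22009236e-05,  2.87184267e+00]), 'ft_force': array([-0.12613894,  0.18308003,  0.22080498]), 'moment': array([-0.0156299 ,  0.08005211, -0.02494175]), 'opening': 1.0001182854155457}
{'intrinsics': array([[386.74843455,   0.        , 314.40494941],
       [  0.        , 386.74843455, 195.65714697],
       [  0.        ,   0.        ,   1.        ]]), 'rvec': array([ 0.91778821,  2.62519361, -0.88262098]), 'tvec': array([ 394.89097348, -258.69597109, 1268.32374241])}
{'intrinsics': array([[453.93332298,   0.        , 316.02919279],
       [  0.        , 453.93332298, 204.05514307],
       [  0.        ,   0.        ,   1.        ]]), 'rvec': array([ 2.18966312, -2.18195674,  0.07461448]), 'tvec': array([  67.71485826,  520.69635544, 1327.02603692])}
```

View pics/scene0.png

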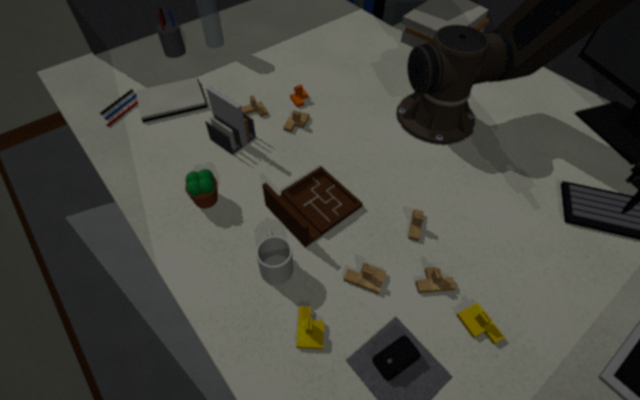

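View pics/top0.png

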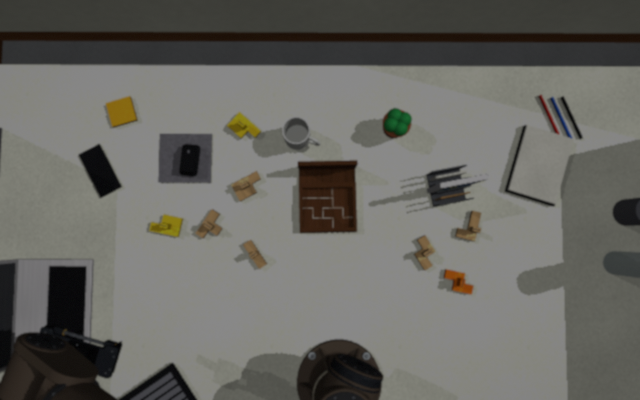

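```bash
cat > h.py <<'E'
from cell import env
import cv2, numpy as np
C={n:env.calibration(n) for n in ("scene","top")}
def proj(P,n):
    c=C[n]; return cv2.projectPoints(np.asarray(P,float).reshape(-1,1,3),c["rvec"],c["tvec"],c["intrinsics"],None)[0].reshape(-1,2)
def unproj(px,n,z):
    c=C[n];R=cv2.Rodrigues(c["rvec"])[0];o=-R.T@c["tvec"]
    d=R.T@np.linalg.inv(c["intrinsics"])@np.array([px[0],px[1],1.]);return o+d*(z-o[2])/d[2]
def crop(im,x0,y0,x1,y1,s,f,gain=2.0):
    c=im[y0:y1,x0:x1,::-1].astype(float)*gain
    cv2.imwrite(f,cv2.resize(np.clip(c,0,255).astype(np.uint8),None,fx=s,fy=s,interpolation=cv2.INTER_CUBIC))
E
python3 - <<'E'
from h import *
T=env.read_camera("top"); 
crop(T,140,100,300,280,4,"pics/a1.png"); crop(T,370,140,500,300,4,"pics/a2.png"); crop(T,285,150,370,245,6,"pics/a3.png")
np.save("top0.npy",T)
for q,z in [("L_center",24),("S_center",24),("T_center",24),("P_center",24),("I_center",24),("frame_center",83),("frame_foot",8),("stand",0),("rack",0),("channel",6),("place_L",30),("place_S",30),("place_T",30),("place_P",30),("place_I",30)]:
    r=env.place_of(q,"top"); print(q,[(np.round(d["pixel"],1).tolist(),round(d["conf"],2),np.round(unproj(d["pixel"],"top",z)[:2],1).tolist()) for d in r])
print(env.state()["t"])
E
```

```text
L_center [([472.0, 229.1], 0.92, [447.9, -388.9]), ([317.7, 192.4], 0.33, [554.6, 64.7])]
S_center [([426.7, 256.2], 0.98, [368.2, -254.8]), ([455.9, 278.4], 0.6, [304.1, -339.1])]
T_center [([209.5, 226.4], 0.89, [453.1, 382.5])]
P_center [([167.5, 226.8], 0.94, [451.5, 506.0]), ([242.9, 125.8], 0.78, [753.5, 288.7]), ([242.6, 185.9], 0.59, [573.1, 287.0]), ([343.2, 198.3], 0.36, [537.4, -10.6])]
I_center [([252.3, 254.3], 0.66, [371.9, 255.6])]
frame_center [([453.0, 183.9], 0.78, [574.4, -317.6]), ([329.0, 208.5], 0.72, [503.5, 32.9])]
frame_foot [([447.9, 190.7], 0.88, [562.6, -324.7]), ([343.8, 198.1], 0.49, [539.3, -13.4])]
stand [([328.5, 206.9], 0.6, [513.3, 32.1])]
rack [([448.1, 186.6], 0.69, [575.8, -327.8])]
channel [([328.7, 177.8], 0.87, [600.4, 31.8])]
place_L [([313.3, 225.9], 0.9, [455.5, 77.3])]
place_S [([337.2, 217.2], 0.67, [481.2, 7.4])]
place_T [([316.5, 203.4], 0.87, [521.6, 68.2]), ([294.6, 138.0], 0.34, [715.8, 133.8])]
place_P [([341.9, 198.2], 0.82, [537.1, -6.4])]
place_I [([313.6, 193.1], 0.91, [551.9, 76.8])]
0.9
```

View pics/a1.png

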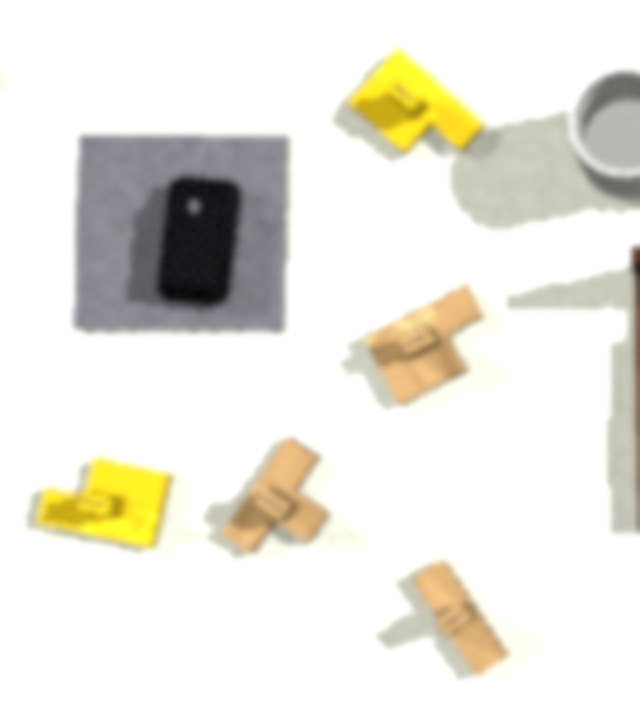

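View pics/a2.png

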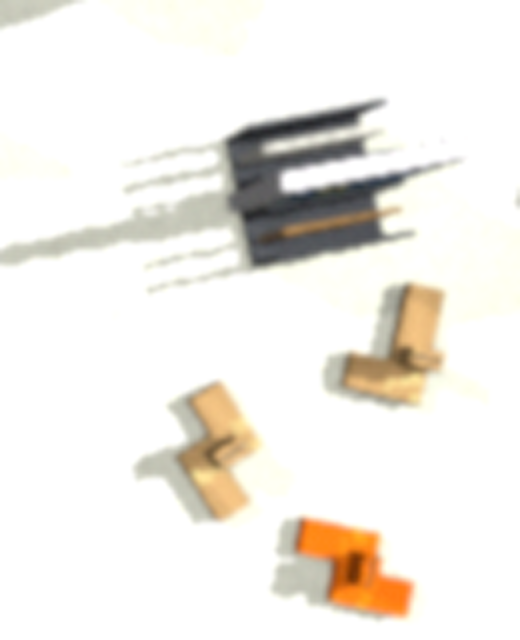

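View pics/a3.png

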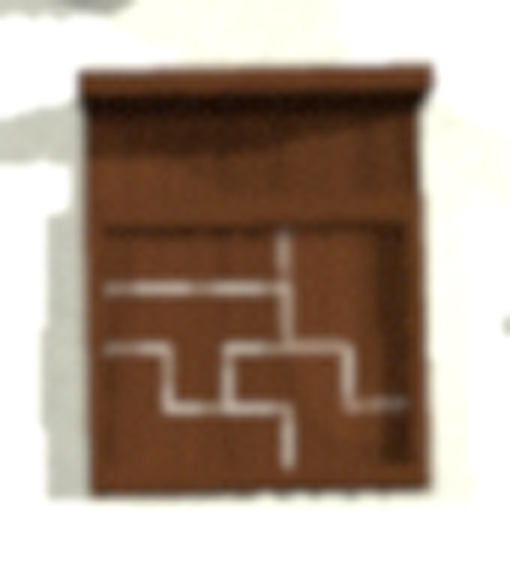

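```bash
cat >> h.py <<'E'
from scipy.optimize import minimize
def box(x0,x1,y0,y1,z0,z1): return np.array([(x,y,z) for x in(x0,x1) for y in(y0,y1) for z in(z0,z1)],float)
SH={"L":[(-15,15,-57,33),(15,45,3,33)],"S":[(-30,0,-45,15),(0,30,-15,45)],"T":[(-3,27,-45,45),(-33,-3,-15,15)],"P":[(-21,39,-27,33),(-51,-21,-27,3)],"I":[(-15,15,-45,45)]}
HOME={"L":(-45,42),"S":(-30,-30),"T":(3,30),"P":(21,-48),"I":(45,30)}
def tilehulls(k):
    out=[]
    rs=SH[k]; 
    # real outline = union shrunk by 1.5: shrink each rect, add bridging rect
    for a in rs: out.append(box(a[0]+1.5,a[1]-1.5,a[2]+1.5,a[3]-1.5,0,14))
    if len(rs)==2:
        a,b=rs; y0=max(a[2],b[2])+1.5;y1=min(a[3],b[3])-1.5; xm=a[1] if abs(a[1]-b[0])<1e-6 else a[0]
        out.append(box(xm-2,xm+2,y0,y1,0,14))
    out.append(box(-12,12,-7,7,14,48)); return out
def place(P,x,y,yaw,z=0):
    c,s=np.cos(yaw),np.sin(yaw); return P@np.array([[c,-s,0],[s,c,0],[0,0,1]]).T+[x,y,z]
def render(hulls,n,x0,y0,w,h,SS=8,blur=0.5):
    m=np.zeros((h*SS,w*SS),np.uint8)
    for H in hulls:
        p=(proj(H,n)-[x0,y0]+0.5)*SS-0.5
        cv2.fillConvexPoly(m,np.round(cv2.convexHull(p.astype(np.float32))*16).astype(np.int32),255,shift=4)
    m=cv2.resize(m.astype(np.float32)/255,(w,h),interpolation=cv2.INTER_AREA)
    return cv2.GaussianBlur(m,(0,0),blur) if blur else m
def wood(im):
    f=im.astype(float); r=(f[...,0]-f[...,2])/(f[...,0]+f[...,2]+8); return r
def fit_tile(im,n,k,x,y,yaw=None,z=0,r=75,lo=None):
    c=proj([[x,y,z+10]],n)[0]; R=int(r*0.36)+6
    x0,y0=int(c[0])-R,int(c[1])-R; w=h=2*R
    x0=max(x0,0);y0=max(y0,0)
    t=wood(im)[y0:y0+h,x0:x0+w]; h,w=t.shape
    bg=np.median(t); fg=np.percentile(t,93) if lo is None else lo
    t=np.clip((t-bg)/(fg-bg),0,1); t=np.clip(t*1.25,0,1)
    H=tilehulls(k)
    def cost(p): return ((render([place(q,p[0],p[1],p[2],z) for q in H],n,x0,y0,w,h)-t)**2).sum()
    if yaw is None:
        g=[(cost((x,y,a)),a) for a in np.arange(0,2*np.pi,np.pi/18)]; yaw=min(g)[1]
    best=None
    p=np.array([x,y,yaw])
    for st in (6,2):
        S=np.array([p,p+[st,0,0],p+[0,st,0],p+[0,0,st*0.02]])
        o=minimize(cost,p,method="Nelder-Mead",options=dict(initial_simplex=S,xatol=.02,fatol=1e-3,maxiter=150)); p=o.x
    return p,o.fun/t.sum()
LINES=[(30,-15,30,75),(0,45,0,75),(-30,45,0,45),(-30,15,-30,45),(-30,15,0,15),(0,-45,0,15),(-30,-45,0,-45),(-30,-75,-30,-45),(0,-15,60,-15),(-30,-15,-30,15),(-60,-15,-30,-15)]
def fit_stand(im,n,p,z=6,lines=None,lw=1.5):
    pts=proj(place(box(-60,60,-75,75,6,6),*p),n); x0,y0=np.floor(pts.min(0)).astype(int); x1,y1=np.ceil(pts.max(0)).astype(int)
    w,h=x1-x0,y1-y0; t=im[y0:y1,x0:x1].astype(float).mean(2)
    hl=[box(min(a,c)-lw,max(a,c)+lw,min(b,d)-lw,max(b,d)+lw,6,6) for a,b,c,d in (lines or LINES)]
    inn=render([place(box(-57,57,-72,72,6,6),*p)],n,x0,y0,w,h,blur=0)
    yy,xx=np.mgrid[0:h,0:w]
    def cost(q):
        m=render([place(H,*q) for H in hl],n,x0,y0,w,h,SS=6,blur=.6)
        A=np.c_[m.ravel(),np.ones(w*h),xx.ravel(),yy.ravel()]; wt=inn.ravel()
        s=np.linalg.lstsq(A*wt[:,None],t.ravel()*wt,rcond=None)[0]
        return (((A@s-t.ravel())*wt)**2).sum()/((t.ravel()*wt).var()*w*h)
    p=np.array(p,float)
    for st in (6,2):
        S=np.array([p,p+[st,0,0],p+[0,st,0],p+[0,0,st*0.015]])
        o=minimize(cost,p,method="Nelder-Mead",options=dict(initial_simplex=S,xatol=.02,fatol=1e-5,maxiter=150)); p=o.x
    return p,o.fun
E
python3 - <<'E'
from h import *
ims={n:env.read_camera(n) for n in C}
for n in C: np.save(n+"1.npy",ims[n])
for n in C:
    R=cv2.Rodrigues(C[n]["rvec"])[0]; print(n,"cam",-R.T@C[n]["tvec"])
    for s in [(513,32,0),(517,34,.02)]:
        p,c=fit_stand(ims[n],n,s); print(" stand",np.round(p,3),round(c,3))
g={"L":(447.9,-388.9),"S":(368.2,-254.8),"T":(453.1,382.5),"P":(573.1,287.0),"I":(371.9,255.6)}
for k in g:
    pt,c=fit_tile(ims["top"],"top",k,*g[k]); print(k,"top",np.round(pt,2),round(c,3))
    ps,c=fit_tile(ims["scene"],"scene",k,*pt); print(k,"scn",np.round(ps,2),round(c,3), np.round(ps-pt,2))
E
```

```text
scene cam [926.82502455 507.35134202 845.63443139]
 stand [5.09335e+02 3.34370e+01 1.90000e-02] 0.038
 stand [5.09264e+02 3.33370e+01 1.90000e-02] 0.037
top cam [ 427.56443811   68.21361105 1359.86898406]
 stand [5.11097e+02 3.55310e+01 7.00000e-03] 0.079
 stand [5.10998e+02 3.52040e+01 9.00000e-03] 0.078
L top [ 446.96 -394.13    1.33] 0.083
L scn [ 444.   -396.48    1.31] 0.283 [-2.96 -2.36 -0.02]
S top [ 378.78 -251.69    2.14] 0.304
S scn [ 376.62 -254.68    2.15] 0.444 [-2.16 -2.98  0.01]
T top [455.48 384.27   0.99] 0.224
T scn [453.2  381.54   0.99] 0.052 [-2.28 -2.73 -0.  ]
P top [574.85 280.79   2.06] 0.116
P scn [572.53 278.31   2.06] 0.01 [-2.32 -2.48 -0.  ]
I top [372.79 251.97   2.16] 0.121
I scn [369.95 248.94   2.19] 0.012 [-2.84 -3.03  0.02]
```

```bash
cat >> h.py <<'E'
def overlay(im,n,hulls,x0,y0,x1,y1,s,f,gain=1.8):
    c=cv2.resize(np.clip(im[y0:y1,x0:x1,::-1].astype(float)*gain,0,255).astype(np.uint8),None,fx=s,fy=s,interpolation=cv2.INTER_CUBIC)
    for H in hulls:
        p=(proj(H,n)-[x0,y0]+.5)*s-.5; cv2.polylines(c,[np.round(cv2.convexHull(p.astype(np.float32))).astype(int)],True,(255,0,255),1)
    return c
E
python3 - <<'E'
from h import *
T=np.load("top1.npy");S=np.load("scene1.npy")
pt={"L":(446.96,-394.13,1.33),"S":(378.78,-251.69,2.14),"T":(455.48,384.27,.99),"P":(574.85,280.79,2.06),"I":(372.79,251.97,2.16)}
out=[]
for im,n,off in((T,"top",(0,0,0)),(S,"scene",(-2.4,-2.6,0))):
    row=[]
    for k,p in pt.items():
        p=np.array(p)+off; c=proj([[p[0],p[1],10]],n)[0].astype(int)
        row.append(overlay(im,n,[place(h,*p) for h in tilehulls(k)],c[0]-20,c[1]-20,c[0]+20,c[1]+20,4,None))
    out.append(np.hstack(row))
cv2.imwrite("pics/ov1.png",np.vstack(out))
E
```

```text
(no output)
```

View pics/ov1.png

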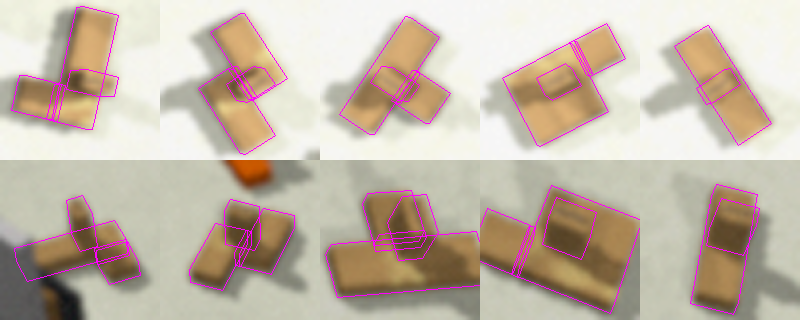

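Emit:
drive_tool([
  {"dx":20,"dy":-35,"dz":0,"yaw":-4},
  {"dx":20,"dy":-35,"dz":0,"yaw":-4},
  {"dx":20,"dy":-35,"dz":0,"yaw":-4},
  {"dx":20,"dy":-35,"dz":0,"yaw":-4},
  {"dx":20,"dy":-35,"dz":0,"yaw":-4},
], grip=0.5)

```text
t: 1.42
eef_pos: [267.0, 425.8, 214.7]
tcp_rot: [3.141, 0.0, 2.52]
ft_force: [0.7, 0.4, 0.1]
opening: 0.705
```

Emit:
drive_tool([
  {"dx":20,"dy":-35,"dz":-20,"yaw":-4},
  {"dx":20,"dy":-35,"dz":-20,"yaw":-4},
  {"dx":20,"dy":-35,"dz":-20,"yaw":-4},
  {"dx":20,"dy":-35,"dz":-20,"yaw":-4},
  {"dx":20,"dy":-35,"dz":-20,"yaw":-4},
])

```text
t: 1.83
eef_pos: [359.8, 263.9, 121.7]
tcp_rot: [3.14, 0.0, 2.171]
ft_force: [0.8, 1.4, 0.1]
opening: 0.501
```

Emit:
drive_tool([
  {"dx":0},
  {"dx":0},
])

```text
invalid input
```

```bash
cat > look.py <<'E'
from h import *
import sys
s=env.state();t=s["eef_pos"];yaw=s["tcp_rot"][2]
print("tcp",np.round(t,1),"yaw",round(yaw,3),"t",round(s["t"],1),"op",round(s["opening"],3))
E
python3 - <<'E'
from look import *
T=env.read_camera("top");S=env.read_camera("scene")
crop(S,340,140,520,300,4,"pics/b1.png"); 
E
```

```text
tcp [359.8 263.9 121.7] yaw 2.171 t 1.8 op 0.501
```

View pics/b1.png

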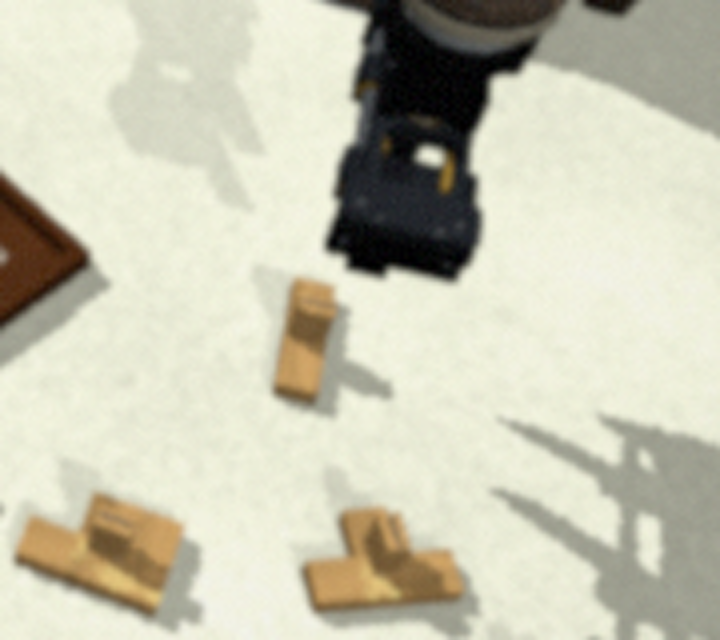

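Emit:
drive_tool([
  {"dx":0,"dy":0,"dz":0,"yaw":0},
  {"dx":0,"dy":0,"dz":0,"yaw":0},
])

```text
t: 2.1
eef_pos: [359.3, 265.9, 122.5]
tcp_rot: [3.141, -0.0, 2.174]
ft_force: [0.6, -0.4, 0.5]
opening: 0.499
```

Emit:
drive_tool([
  {"dx":12,"dy":-15.5,"dz":-20,"yaw":0},
  {"dx":0,"dy":0,"dz":-25,"yaw":0},
  {"dx":0,"dy":0,"dz":-25,"yaw":0},
  {"dx":0,"dy":0,"dz":-20,"yaw":0},
  {"dx":0,"dy":0,"dz":-14,"yaw":0},
])

```text
t: 2.52
eef_pos: [370.6, 251.3, 17.2]
tcp_rot: [3.141, 0.0, 2.177]
ft_force: [-0.7, 0.4, 0.3]
opening: 0.497
```

Emit:
drive_tool([
  {"dx":0,"dy":0,"dz":0,"yaw":0},
  {"dx":0,"dy":0,"dz":0,"yaw":0},
])

```text
t: 2.68
eef_pos: [370.7, 251.0, 18.3]
tcp_rot: [-3.141, -0.0, 2.176]
ft_force: [-0.5, -0.5, 0.5]
opening: 0.503
```

Emit:
drive_tool([
  {"dx":0,"dy":0,"dz":0,"yaw":0},
  {"dx":0,"dy":0,"dz":0,"yaw":0},
  {"dx":0,"dy":0,"dz":0,"yaw":0},
  {"dx":0,"dy":0,"dz":0,"yaw":0},
  {"dx":0,"dy":0,"dz":0,"yaw":0},
], grip=0)

```text
t: 3.1
eef_pos: [371.3, 250.0, 18.6]
tcp_rot: [3.141, 0.0, 2.174]
ft_force: [-0.7, 0.2, -0.2]
opening: 0.208
```

Emit:
drive_tool([
  {"dx":0,"dy":0,"dz":25,"yaw":0},
  {"dx":0,"dy":0,"dz":35,"yaw":0},
  {"dx":0,"dy":0,"dz":0,"yaw":0},
  {"dx":0,"dy":0,"dz":0,"yaw":0},
  {"dx":0,"dy":0,"dz":0,"yaw":0},
])

```text
t: 3.52
eef_pos: [371.0, 249.7, 77.9]
tcp_rot: [3.141, 0.0, 2.174]
ft_force: [0.3, 0.5, -1.1]
opening: 0.145
```

```bash
cat >> look.py <<'E'
def held(k,z=None,tyaw=None,ns=("scene","top"),save=None):
    s=env.state();t=s["eef_pos"];yaw=s["tcp_rot"][2] if tyaw is None else tyaw
    zb=t[2]-18 if z is None else z
    for n in ns:
        im=env.read_camera(n); p,c=fit_tile(im,n,k,t[0],t[1],yaw,zb)
        d=p[:2]-t[:2]; c_,s_=np.cos(p[2]),np.sin(p[2])
        print(k,n,np.round(p,3),"cost",round(c,3),"tile-tcp world",np.round(d,2),"tile frame",np.round([c_*d[0]+s_*d[1],-s_*d[0]+c_*d[1]],2))
        if save:
            q=proj([[p[0],p[1],zb+20]],n)[0].astype(int)
            cv2.imwrite(f"pics/{save}_{n}.png",overlay(im,n,[place(h,p[0],p[1],p[2],zb) for h in tilehulls(k)],max(q[0]-40,0),max(q[1]-40,0),q[0]+40,q[1]+40,6,None))
E
python3 - <<'E'
from look import *
held("I",save="h1")
E
```

```text
tcp [371.  249.7  77.9] yaw 2.174 t 3.5 op 0.145
I scene [384.582 258.548   2.048] cost 0.711 tile-tcp world [13.55  8.8 ] tile frame [  1.6  -16.08]
I top [369.845 253.35    2.15 ] cost 0.8 tile-tcp world [-1.18  3.6 ] tile frame [ 3.66 -0.98]
```

View pics/h1_scene.png

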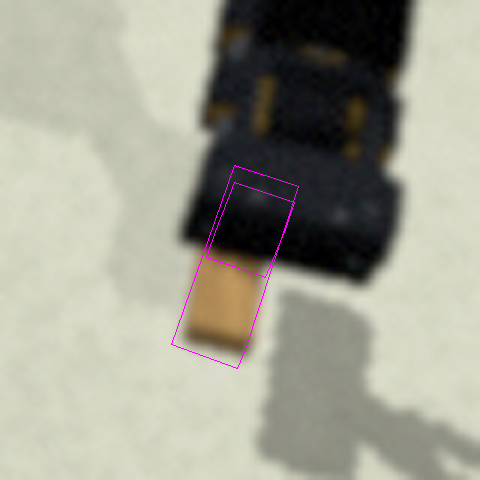

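View pics/h1_top.png

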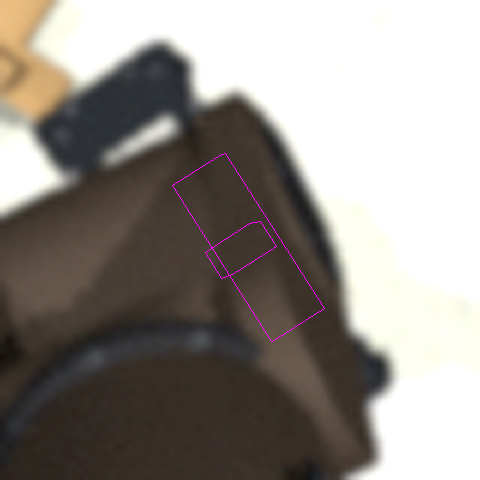

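```bash
cat >> look.py <<'E'
def heldfit(k,save=None,n="scene",zoff=18,fixyaw=None,thr=48,r=75,verbose=True):
    s=env.state();t=s["eef_pos"];yaw=s["tcp_rot"][2] if fixyaw is None else fixyaw; zb=t[2]-zoff
    im=env.read_camera(n)
    c=proj([[t[0],t[1],zb+10]],n)[0]; R=int(r*0.4)+8
    x0,y0=max(int(c[0])-R,0),max(int(c[1])-R,0); sub=im[y0:y0+2*R,x0:x0+2*R]; h,w=sub.shape[:2]
    tt=wood(im)[y0:y0+h,x0:x0+w]
    dark=((sub.max(2)<thr)&(tt<0.25)).astype(np.uint8); dark=cv2.morphologyEx(dark,cv2.MORPH_OPEN,np.ones((2,2),np.uint8)); wt=1-cv2.dilate(dark,np.ones((3,3),np.uint8)).astype(float)
    # limit to near the tile
    H=tilehulls(k)
    near=np.maximum.reduce([render([place(q,t[0]+a,t[1]+b,yaw,zb) for q in H],n,x0,y0,w,h,SS=2,blur=0) for a in(-12,0,12) for b in(-12,0,12)])>0
    wt=wt*near
    bg=np.median(tt[wt>0]) if 0 else np.percentile(tt[wt>0],15); fg=np.percentile(tt[wt>0],85)
    tt=np.clip((tt-bg)/(fg-bg)*1.25,0,1)
    cost=lambda p:(wt*(render([place(q,p[0],p[1],yaw,zb) for q in H],n,x0,y0,w,h)-tt)**2).sum()
    g=[(cost((t[0]+a,t[1]+b)),a,b) for a in range(-9,10,3) for b in range(-9,10,3)]; g=min(g)
    p=np.array([t[0]+g[1],t[1]+g[2]])
    for st in (3,1):
        o=minimize(cost,p,method="Nelder-Mead",options=dict(initial_simplex=np.array([p,p+[st,0],p+[0,st]]),xatol=.02,fatol=1e-3)); p=o.x
    d=p-t[:2]; C_,S_=np.cos(yaw),np.sin(yaw)
    if verbose: print(k,n,"pos",np.round(p,2),"cost",round(o.fun/(wt*tt).sum(),3),"bg/fg",round(bg,2),round(fg,2),"tile-tcp",np.round(d,2),"tile frame",np.round([C_*d[0]+S_*d[1],-S_*d[0]+C_*d[1]],2))
    if save:
        ov=overlay(im,n,[place(h_,p[0],p[1],yaw,zb) for h_ in H],x0,y0,x0+w,y0+h,5,None)
        wv=cv2.resize((np.hstack([wt*tt,wt])*255).astype(np.uint8),(ov.shape[1],ov.shape[0]//2)); cv2.imwrite(f"pics/{save}.png",np.vstack([ov,cv2.cvtColor(wv,cv2.COLOR_GRAY2BGR)]))
    return p
E
python3 - <<'E'
from look import *
heldfit("I",save="h2")
E
```

```text
tcp [370.7 249.6  77.2] yaw 2.174 t 3.6 op 0.146
I scene pos [379.92 252.64] cost 0.034 bg/fg 0.04 0.32 tile-tcp [9.2  3.03] tile frame [-2.72 -9.3 ]
```

View pics/h2.png

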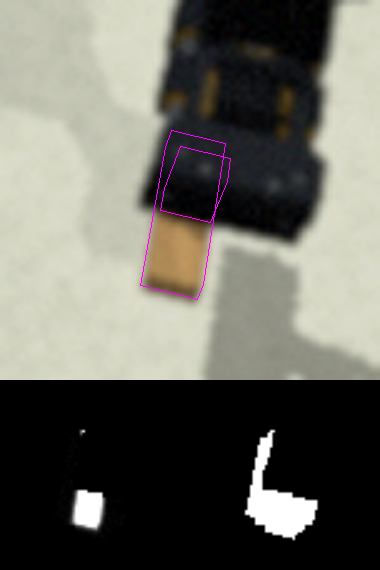

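Emit:
drive_tool([
  {"dx":0,"dy":0,"dz":-25,"yaw":0},
  {"dx":0,"dy":0,"dz":-20,"yaw":0},
  {"dx":0,"dy":0,"dz":0,"yaw":0},
  {"dx":0,"dy":0,"dz":0,"yaw":0},
])

```text
t: 4.0
eef_pos: [370.6, 249.6, 31.6]
tcp_rot: [-3.139, -0.0, 2.174]
ft_force: [-0.2, 0.8, -0.1]
opening: 0.15
```

Emit:
drive_tool([
  {"dx":0,"dy":0,"dz":0,"yaw":0},
  {"dx":0,"dy":0,"dz":0,"yaw":0},
  {"dx":0,"dy":0,"dz":0,"yaw":0},
  {"dx":0,"dy":0,"dz":-15,"yaw":0},
  {"dx":0,"dy":0,"dz":0,"yaw":0},
], grip=0.3)

```text
t: 4.42
eef_pos: [370.8, 249.7, 17.2]
tcp_rot: [-3.141, -0.0, 2.174]
ft_force: [-0.0, -0.7, 0.3]
opening: 0.299
```

Emit:
drive_tool([
  {"dx":0,"dy":0,"dz":0,"yaw":0},
  {"dx":0,"dy":0,"dz":0,"yaw":0},
  {"dx":0,"dy":0,"dz":0,"yaw":0},
  {"dx":0,"dy":0,"dz":0,"yaw":0},
  {"dx":0,"dy":0,"dz":0,"yaw":0},
], grip=0)

```text
t: 4.83
eef_pos: [371.3, 249.9, 18.6]
tcp_rot: [3.141, 0.0, 2.174]
ft_force: [-0.9, 0.9, 5.6]
opening: 0.148
```

Emit:
drive_tool([
  {"dx":0,"dy":0,"dz":0,"yaw":0},
  {"dx":0,"dy":0,"dz":0,"yaw":0},
  {"dx":0,"dy":0,"dz":0,"yaw":0},
])

```text
t: 5.08
eef_pos: [371.3, 250.0, 18.5]
tcp_rot: [3.141, 0.0, 2.174]
ft_force: [0.1, -0.6, 5.9]
opening: 0.148
```

Emit:
drive_tool([
  {"dx":0,"dy":0,"dz":25,"yaw":0},
  {"dx":0,"dy":0,"dz":35,"yaw":0},
  {"dx":0,"dy":0,"dz":0,"yaw":0},
  {"dx":0,"dy":0,"dz":0,"yaw":0},
  {"dx":0,"dy":0,"dz":0,"yaw":0},
])

```text
t: 5.5
eef_pos: [371.0, 249.8, 77.8]
tcp_rot: [3.141, 0.0, 2.174]
ft_force: [0.8, 0.5, -1.2]
opening: 0.147
```

```bash
python3 - <<'E'
from look import *
heldfit("I",save="h3")
E
```

```text
tcp [371.  249.8  77.8] yaw 2.174 t 5.5 op 0.147
I scene pos [368.05 247.62] cost 0.029 bg/fg 0.04 0.31 tile-tcp [-2.95 -2.16] tile frame [-0.11  3.66]
```

View pics/h3.png

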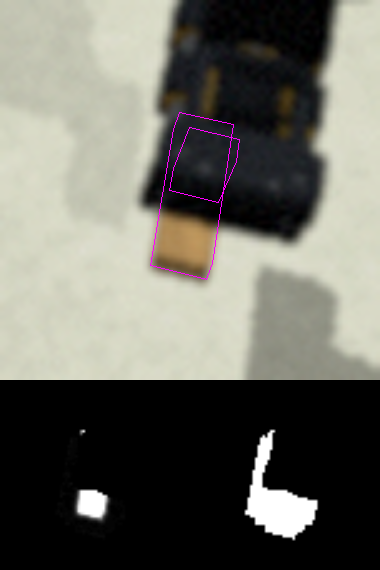

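Emit:
drive_tool([
  {"dx":20,"dy":-20,"dz":5,"yaw":6.5},
  {"dx":20,"dy":-20,"dz":0,"yaw":6.5},
  {"dx":20,"dy":-20,"dz":0,"yaw":6.5},
  {"dx":20,"dy":-20,"dz":0,"yaw":6.5},
  {"dx":20,"dy":-20,"dz":0,"yaw":6.5},
])

```text
t: 5.97
eef_pos: [471.5, 148.6, 81.7]
tcp_rot: [-3.14, -0.002, 2.746]
ft_force: [-0.2, 0.5, -1.2]
opening: 0.145
```

Emit:
drive_tool([
  {"dx":20,"dy":-20,"dz":0,"yaw":6.5},
  {"dx":20,"dy":-20,"dz":0,"yaw":6.5},
  {"dx":20,"dy":-20,"dz":0,"yaw":6.5},
  {"dx":25.5,"dy":-23.5,"dz":0,"yaw":4.2},
  {"dx":0,"dy":0,"dz":0,"yaw":0},
])

```text
t: 6.38
eef_pos: [560.2, 62.9, 81.5]
tcp_rot: [-3.141, 0.001, -3.126]
ft_force: [-1.1, 0.7, -0.2]
opening: 0.146
```

Emit:
drive_tool([
  {"dx":0,"dy":0,"dz":-20,"yaw":0},
  {"dx":0,"dy":0,"dz":-10,"yaw":0},
  {"dx":0,"dy":0,"dz":0,"yaw":0},
  {"dx":0,"dy":0,"dz":0,"yaw":0},
  {"dx":0,"dy":0,"dz":0,"yaw":0},
])

```text
t: 6.8
eef_pos: [556.5, 66.7, 53.1]
tcp_rot: [3.141, -0.001, -3.128]
ft_force: [1.1, -0.5, -0.3]
opening: 0.145
```

```bash
python3 - <<'E'
from look import *
heldfit("I",save="h4")
E
```

```text
tcp [556.5  66.7  53.1] yaw -3.128 t 6.8 op 0.145
I scene pos [591.1   36.74] cost 0.528 bg/fg 0.32 0.52 tile-tcp [ 34.61 -29.98] tile frame [-34.2   30.44]
```

View pics/h4.png

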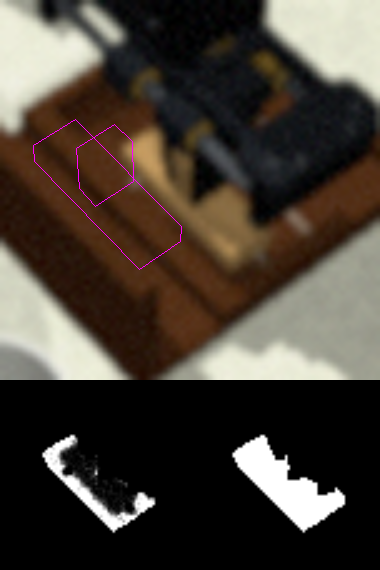

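```bash
cat >> look.py <<'E'
def trayfit(k,save=None,n="scene",zoff=18,fixyaw=None,zb=None,mn=0.18):
    s=env.state();t=s["eef_pos"];yaw=s["tcp_rot"][2] if fixyaw is None else fixyaw; zb=t[2]-zoff if zb is None else zb
    im=env.read_camera(n); H=tilehulls(k)
    c=proj([[t[0],t[1],zb+10]],n)[0]; R=38
    x0,y0=int(c[0])-R,int(c[1])-R; sub=im[y0:y0+2*R,x0:x0+2*R]; h,w=sub.shape[:2]
    ch=wood(im)[y0:y0+h,x0:x0+w]
    near=np.maximum.reduce([render([place(q,t[0]+a,t[1]+b,yaw,zb) for q in H],n,x0,y0,w,h,SS=2,blur=0) for a in(-9,0,9) for b in(-9,0,9)])>0
    wt=((ch>mn)&near).astype(float); wt=cv2.erode(wt,np.ones((2,2)))
    r=sub[...,0].astype(float); v=r[wt>0]; bg,fg=np.percentile(v,12),np.percentile(v,88)
    tt=np.clip((r-bg)/(fg-bg),0,1)
    cost=lambda p:(wt*(render([place(q,p[0],p[1],yaw,zb) for q in H],n,x0,y0,w,h)-tt)**2).sum()
    g=min([(cost((t[0]+a,t[1]+b)),a,b) for a in range(-9,10,3) for b in range(-9,10,3)])
    p=np.array([t[0]+g[1],t[1]+g[2]])
    for st in (3,1):
        o=minimize(cost,p,method="Nelder-Mead",options=dict(initial_simplex=np.array([p,p+[st,0],p+[0,st]]),xatol=.02,fatol=1e-3)); p=o.x
    d=p-t[:2]; C_,S_=np.cos(yaw),np.sin(yaw)
    print(k,n,"pos",np.round(p,2),"cost",round(o.fun/(wt*tt).sum(),3),"bg/fg",bg,fg,"tile-tcp",np.round(d,2),"tile frame",np.round([C_*d[0]+S_*d[1],-S_*d[0]+C_*d[1]],2))
    if save:
        ov=overlay(im,n,[place(h_,p[0],p[1],yaw,zb) for h_ in H],x0,y0,x0+w,y0+h,5,None)
        wv=cv2.resize((np.hstack([wt*tt,wt])*255).astype(np.uint8),(ov.shape[1],ov.shape[0]//2)); cv2.imwrite(f"pics/{save}.png",np.vstack([ov,cv2.cvtColor(wv,cv2.COLOR_GRAY2BGR)]))
    return p
E
python3 - <<'E'
from look import *
trayfit("I",save="h5")
E
```

```text
tcp [556.7  66.7  53.4] yaw -3.128 t 6.8 op 0.144
I scene pos [555.99  63.67] cost 0.261 bg/fg 36.0 77.0 tile-tcp [-0.73 -3.05] tile frame [0.77 3.04]
```

View pics/h5.png

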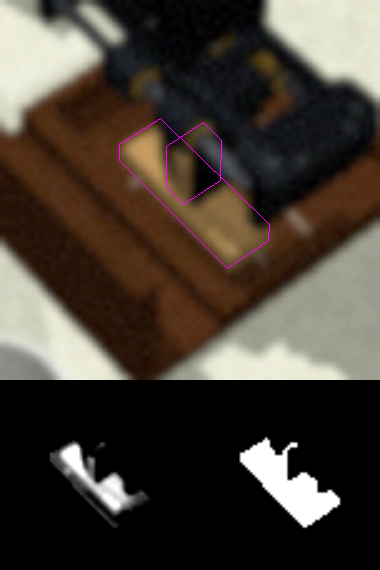

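Emit:
drive_tool([
  {"dx":0,"dy":0,"dz":-8,"yaw":0},
  {"dx":0,"dy":0,"dz":-6,"yaw":0},
  {"dx":0,"dy":0,"dz":-4,"yaw":0},
  {"dx":0,"dy":0,"dz":-3,"yaw":0},
  {"dx":0,"dy":0,"dz":0,"yaw":0},
])

```text
t: 7.32
eef_pos: [557.1, 66.5, 33.6]
tcp_rot: [3.141, 0.002, -3.128]
ft_force: [-5.1, 1.3, 24.3]
opening: 0.145
```

Emit:
drive_tool([
  {"dx":-0.5,"dy":0,"dz":3,"yaw":0},
  {"dx":-1,"dy":0,"dz":0,"yaw":0},
  {"dx":0,"dy":0,"dz":0,"yaw":0},
  {"dx":0,"dy":0,"dz":0,"yaw":0},
])

```text
t: 7.65
eef_pos: [554.9, 66.4, 34.6]
tcp_rot: [3.142, -0.001, -3.129]
ft_force: [-0.1, 0.1, -0.7]
opening: 0.145
```

Emit:
drive_tool([
  {"dx":0,"dy":0,"dz":-2,"yaw":0},
  {"dx":0,"dy":0,"dz":-2,"yaw":0},
  {"dx":0,"dy":0,"dz":0,"yaw":0},
])

```text
t: 7.9
eef_pos: [554.9, 66.4, 30.4]
tcp_rot: [3.141, -0.001, -3.129]
ft_force: [0.1, -0.1, -0.7]
opening: 0.148
```

Emit:
drive_tool([
  {"dx":0,"dy":0,"dz":-3,"yaw":0},
  {"dx":0,"dy":0,"dz":-2,"yaw":0},
  {"dx":0,"dy":0,"dz":0,"yaw":0},
])

```text
t: 8.15
eef_pos: [554.9, 66.4, 25.5]
tcp_rot: [3.141, -0.001, -3.129]
ft_force: [0.3, -0.4, -0.6]
opening: 0.145
```

Emit:
drive_tool([
  {"dx":0.5,"dy":0,"dz":0,"yaw":0},
  {"dx":0.5,"dy":0,"dz":0,"yaw":0},
  {"dx":0,"dy":0,"dz":0,"yaw":0},
])

```text
t: 8.4
eef_pos: [555.9, 66.4, 26.0]
tcp_rot: [3.142, -0.001, -3.128]
ft_force: [-2.2, -0.1, -1.3]
opening: 0.145
```

Emit:
drive_tool([
  {"dx":0.5,"dy":0,"dz":0,"yaw":0},
  {"dx":0.5,"dy":0,"dz":0,"yaw":0},
  {"dx":0,"dy":0,"dz":0,"yaw":0},
])

```text
t: 8.65
eef_pos: [556.1, 66.4, 25.9]
tcp_rot: [3.142, -0.002, -3.128]
ft_force: [-5.6, 0.0, 1.4]
opening: 0.144
```

Emit:
drive_tool([
  {"dx":-2,"dy":0.8,"dz":0,"yaw":0},
  {"dx":0,"dy":0.7,"dz":0,"yaw":0},
  {"dx":0,"dy":0,"dz":0,"yaw":0},
])

```text
t: 8.9
eef_pos: [555.7, 66.9, 26.2]
tcp_rot: [-3.14, 0.001, -3.128]
ft_force: [-0.5, -10.2, -1.9]
opening: 0.145
```

Emit:
drive_tool([
  {"dx":0,"dy":0.8,"dz":0,"yaw":0},
  {"dx":0,"dy":0.7,"dz":0,"yaw":0},
  {"dx":0,"dy":0,"dz":0,"yaw":0},
])

```text
t: 9.15
eef_pos: [555.8, 67.1, 26.3]
tcp_rot: [-3.139, 0.001, -3.128]
ft_force: [-0.3, -22.1, -0.2]
opening: 0.148
```

Emit:
drive_tool([
  {"dx":-0.4,"dy":-2,"dz":0,"yaw":0},
  {"dx":0,"dy":-2,"dz":0,"yaw":0},
  {"dx":0,"dy":0,"dz":0,"yaw":0},
  {"dx":0,"dy":0,"dz":0,"yaw":0},
])

```text
t: 9.48
eef_pos: [555.0, 65.5, 26.2]
tcp_rot: [3.141, 0.001, -3.129]
ft_force: [0.8, -0.2, -1.6]
opening: 0.144
```

Emit:
drive_tool([
  {"dx":0,"dy":0,"dz":-1.5,"yaw":0},
  {"dx":0,"dy":0,"dz":0,"yaw":0},
  {"dx":0,"dy":0,"dz":0,"yaw":0},
])

```text
t: 9.73
eef_pos: [554.7, 65.6, 24.5]
tcp_rot: [3.141, -0.0, -3.128]
ft_force: [0.4, -1.1, -0.8]
opening: 0.146
```

Emit:
drive_tool([
  {"dx":0,"dy":0,"dz":0,"yaw":0},
  {"dx":0,"dy":0,"dz":0,"yaw":0},
  {"dx":0,"dy":0,"dz":0,"yaw":0},
  {"dx":0,"dy":0,"dz":0,"yaw":0},
], grip=0.35)

```text
t: 10.07
eef_pos: [554.8, 65.4, 24.6]
tcp_rot: [3.142, 0.0, -3.129]
ft_force: [0.2, -0.3, -0.4]
opening: 0.334
```

Emit:
drive_tool([
  {"dx":0,"dy":0,"dz":15,"yaw":0},
  {"dx":0,"dy":0,"dz":25,"yaw":0},
  {"dx":0,"dy":0,"dz":40,"yaw":0},
  {"dx":-10,"dy":35,"dz":0,"yaw":0},
  {"dx":-10,"dy":35,"dz":0,"yaw":0},
])

```text
t: 10.48
eef_pos: [535.9, 135.1, 106.7]
tcp_rot: [3.141, 0.004, -3.132]
ft_force: [0.2, 0.4, -1.2]
opening: 0.351
```

Emit:
drive_tool([
  {"dx":-15,"dy":35,"dz":0,"yaw":0},
  {"dx":-15,"dy":35,"dz":0,"yaw":0},
  {"dx":-15,"dy":35,"dz":0,"yaw":0},
  {"dx":-15,"dy":35,"dz":0,"yaw":0},
  {"dx":0,"dy":0,"dz":0,"yaw":0},
], grip=0.5)

```text
t: 10.9
eef_pos: [472.2, 280.0, 104.7]
tcp_rot: [3.141, -0.0, -3.125]
ft_force: [-0.2, 0.0, -0.3]
opening: 0.502
```

```bash
cat > survey.py <<'E'
from look import *
G={"L":(447,-394,1.33),"S":(379,-252,2.14),"T":(455.5,384.3,.99),"P":(574.8,280.8,2.06)}
def survey(ks,pre):
    T=env.read_camera("top");S=env.read_camera("scene"); np.save("T.npy",T);np.save("S.npy",S)
    for k in ks:
        for n,im,o in(("top",T,(0,0)),("scene",S,(-2.4,-2.6))):
            p,c=fit_tile(im,n,k,G[k][0]+o[0],G[k][1]+o[1],G[k][2]); print(k,n,np.round(p,3),round(c,3),"corrected",np.round(p[:2]-o,2))
    crop(T,285,150,370,245,5,f"pics/{pre}t.png"); crop(S,255,155,375,255,5,f"pics/{pre}s.png")
    return T,S
E
python3 - <<'E'
from survey import *
survey("TPSL","s1")
E
```

```text
tcp [472.2 280.  104.7] yaw -3.125 t 10.9 op 0.502
T top [441.457 429.327   1.674] 0.744 corrected [441.46 429.33]
T scene [453.511 381.538   0.979] 0.053 corrected [455.91 384.14]
P top [574.021 282.36    2.066] 0.485 corrected [574.02 282.36]
P scene [572.539 278.283   2.062] 0.01 corrected [574.94 280.88]
S top [ 378.84  -251.756    2.134] 0.254 corrected [ 378.84 -251.76]
S scene [ 376.78  -254.854    2.161] 0.452 corrected [ 379.18 -252.25]
L top [ 446.975 -394.093    1.334] 0.08 corrected [ 446.98 -394.09]
L scene [ 443.985 -396.507    1.311] 0.283 corrected [ 446.38 -393.91]
```

View pics/s1t.png

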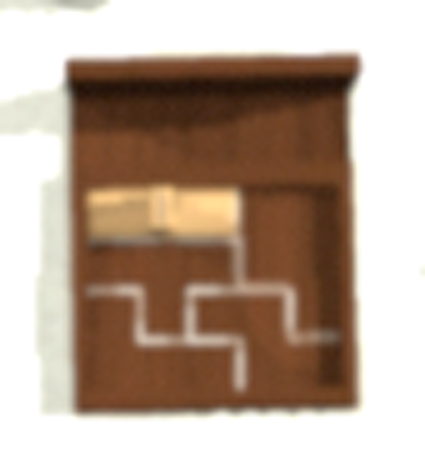

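View pics/s1s.png

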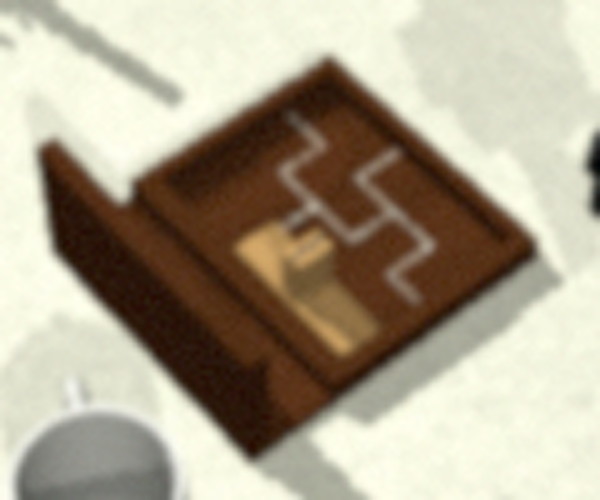

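Emit:
drive_tool([
  {"dx":-2,"dy":13,"dz":0,"yaw":6.9},
  {"dx":-2,"dy":13,"dz":0,"yaw":6.9},
  {"dx":-2,"dy":13,"dz":0,"yaw":6.9},
  {"dx":-2,"dy":13,"dz":0,"yaw":6.9},
  {"dx":-2,"dy":13,"dz":0,"yaw":6.9},
])

```text
t: 11.42
eef_pos: [465.6, 339.7, 104.6]
tcp_rot: [-3.142, 0.0, -2.522]
ft_force: [-0.0, -0.3, 1.0]
opening: 0.497
```

Emit:
drive_tool([
  {"dx":-2,"dy":13,"dz":0,"yaw":6.9},
  {"dx":-2,"dy":13,"dz":0,"yaw":6.9},
  {"dx":-2,"dy":13,"dz":0,"yaw":6.9},
  {"dx":0,"dy":0,"dz":0,"yaw":0.3},
  {"dx":0,"dy":0,"dz":0,"yaw":0},
])

```text
t: 11.83
eef_pos: [459.3, 378.5, 104.4]
tcp_rot: [3.142, -0.0, -2.164]
ft_force: [-0.7, -0.7, -0.0]
opening: 0.499
```

Emit:
drive_tool([
  {"dx":0,"dy":0,"dz":-20,"yaw":0},
  {"dx":0,"dy":0,"dz":-20,"yaw":0},
  {"dx":0,"dy":0,"dz":-10,"yaw":0},
  {"dx":0,"dy":0,"dz":0,"yaw":0},
])

```text
t: 12.17
eef_pos: [458.4, 377.7, 52.7]
tcp_rot: [3.14, -0.003, -2.164]
ft_force: [0.5, -0.5, -0.2]
opening: 0.503
```

Emit:
drive_tool([
  {"dx":-2.7,"dy":6.4,"dz":0,"yaw":0.5},
  {"dx":0,"dy":0,"dz":-15,"yaw":0},
  {"dx":0,"dy":0,"dz":-15,"yaw":0},
  {"dx":0,"dy":0,"dz":-4.5,"yaw":0},
  {"dx":0,"dy":0,"dz":0,"yaw":0},
])

```text
t: 12.58
eef_pos: [455.9, 385.8, 20.0]
tcp_rot: [3.141, -0.001, -2.152]
ft_force: [-0.2, -0.3, -0.4]
opening: 0.5
```

Emit:
drive_tool([
  {"dx":0,"dy":0,"dz":0,"yaw":0},
  {"dx":0,"dy":0,"dz":0,"yaw":0},
  {"dx":0,"dy":0,"dz":0,"yaw":0},
  {"dx":0,"dy":0,"dz":0,"yaw":0},
  {"dx":0,"dy":0,"dz":0,"yaw":0},
], grip=0)

```text
t: 13.0
eef_pos: [456.2, 385.9, 20.5]
tcp_rot: [-3.141, 0.001, -2.151]
ft_force: [-0.1, -0.3, -0.2]
opening: 0.205
```

Emit:
drive_tool([
  {"dx":0,"dy":0,"dz":0,"yaw":0},
  {"dx":0,"dy":0,"dz":0,"yaw":0},
  {"dx":0,"dy":0,"dz":0,"yaw":0},
  {"dx":0,"dy":0,"dz":0,"yaw":0},
  {"dx":0,"dy":0,"dz":0,"yaw":0},
])

```text
t: 13.42
eef_pos: [456.2, 385.8, 20.4]
tcp_rot: [-3.142, 0.0, -2.151]
ft_force: [-0.8, -0.7, 5.1]
opening: 0.144
```

```bash
python3 - <<'E'
from look import *
heldfit("T",save="h6",r=70)
E
```

```text
tcp [456.2 385.8  20.4] yaw -2.151 t 13.4 op 0.144
T scene pos [465.55 401.47] cost 0.35 bg/fg 0.04 0.32 tile-tcp [ 9.38 15.62] tile frame [-18.21  -0.72]
```

View pics/h6.png

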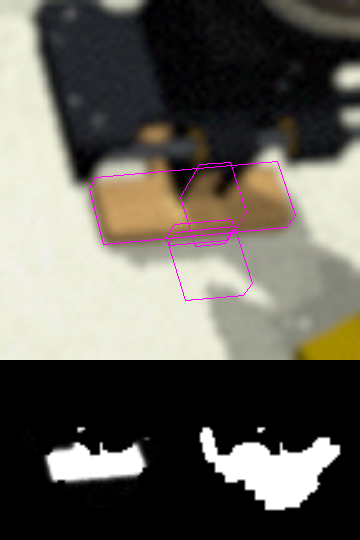

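```bash
python3 - <<'E'
from look import *
heldfit("T",r=70,fixyaw=yaw+np.pi,zoff=20.4)
E
```

```text
tcp [456.2 385.8  20.4] yaw -2.151 t 13.5 op 0.145
T scene pos [451.98 381.77] cost 0.012 bg/fg 0.04 0.32 tile-tcp [-4.22 -4.04] tile frame [-5.69  1.31]
```

Emit:
drive_tool([
  {"dx":0,"dy":0,"dz":20,"yaw":0},
  {"dx":0,"dy":0,"dz":35,"yaw":0},
  {"dx":0,"dy":0,"dz":0,"yaw":0},
  {"dx":0,"dy":0,"dz":0,"yaw":0},
])

```text
t: 13.85
eef_pos: [456.6, 386.2, 76.4]
tcp_rot: [-3.141, 0.003, -2.151]
ft_force: [-0.2, 0.1, -0.4]
opening: 0.146
```

```bash
python3 - <<'E'
from look import *
heldfit("T",r=70,fixyaw=yaw+np.pi,zoff=20.4,save="h7")
E
```

```text
tcp [456.6 386.2  76.4] yaw -2.151 t 13.8 op 0.146
T scene pos [452.18 381.46] cost 0.019 bg/fg 0.04 0.32 tile-tcp [-4.42 -4.71] tile frame [-6.36  1.11]
```

View pics/h7.png

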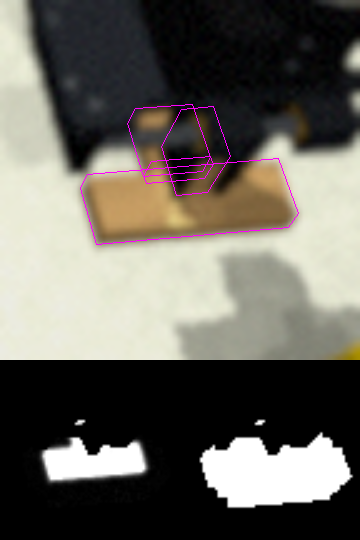

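```bash
cat >> look.py <<'E'
def restfit(im,n,k,x,y,yaw,zb=6,fg=None,bg=None,save=None,m=7,darkside=None):
    # brightness fit of a tile resting in the tray, tone-free: top faces vs floor
    H=tilehulls(k); Ht=[h[[1,3,5,7]] for h in H]  # top faces only
    c=proj([[x,y,zb+10]],n)[0];R=34;x0,y0=int(c[0])-R,int(c[1])-R
    sub=im[y0:y0+2*R,x0:x0+2*R].astype(float);h,w=sub.shape[:2]
    near=np.maximum.reduce([render([place(q,x+a,y+b,yaw,zb) for q in H],n,x0,y0,w,h,SS=2,blur=0) for a in(-m,0,m) for b in(-m,0,m)])>0
    r=sub[...,0]; wt=near.astype(float)
    v=r[near]; bg=np.percentile(v,15);fg=np.percentile(v,70); tt=np.clip((r-bg)/(fg-bg),0,1)
    HH=H if n=="top" else H
    cost=lambda p:(wt*(render([place(q,p[0],p[1],p[2],zb) for q in HH],n,x0,y0,w,h)-tt)**2).sum()
    p=np.array([x,y,yaw])
    for st in(3,1):
        o=minimize(cost,p,method="Nelder-Mead",options=dict(initial_simplex=np.array([p,p+[st,0,0],p+[0,st,0],p+[0,0,st*.01]]),xatol=.02,fatol=1e-3)); p=o.x
    print("rest",k,n,np.round(p,3),round(o.fun/(wt*tt).sum(),3),bg,fg)
    if save: cv2.imwrite(f"pics/{save}.png",overlay(im,n,[place(h_,p[0],p[1],p[2],zb) for h_ in H],x0,y0,x0+w,y0+h,6,None))
    return p
E
python3 - <<'E'
from look import *
T=np.load("T.npy");S=np.load("S.npy")
restfit(T,"top","I",554.8,65.4,.013,save="r1t"); restfit(S,"scene","I",552,63,.013,save="r1s")
L2=[l for l in LINES if l[0:2]!=(30,-15)]
for n,im in(("top",T),("scene",S)):
    print(n,[np.round(fit_stand(im,n,s,lines=L2)[0],3) for s in((510,34,.01),)])
# fit on original full
for n in C: print(n,[np.round(fit_stand(np.load(n+"1.npy"),n,(510,34,.01),lw=l)[0],3) for l in(1,1.5,2)])
E
```

```text
tcp [456.  385.7  75.1] yaw -2.151 t 13.9 op 0.144
rest I top [ 5.56733e+02  6.49870e+01 -7.00000e-03] 0.034 58.39999999999999 103.0
rest I scene [ 5.52089e+02  6.11010e+01 -1.50000e-02] 0.115 43.0 71.0
top [array([5.11157e+02, 3.61140e+01, 2.50000e-02])]
scene [array([5.0912e+02, 3.3494e+01, 2.8000e-02])]
scene [array([5.09426e+02, 3.31860e+01, 2.20000e-02]), array([5.09268e+02, 3.35310e+01, 2.30000e-02]), array([5.09159e+02, 3.35400e+01, 2.10000e-02])]
top [array([5.11023e+02, 3.52640e+01, 7.00000e-03]), array([5.10991e+02, 3.55200e+01, 9.00000e-03]), array([5.11386e+02, 3.56420e+01, 2.00000e-02])]
```

View pics/r1t.png

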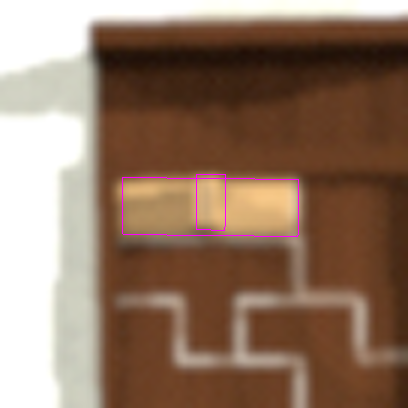

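View pics/r1s.png

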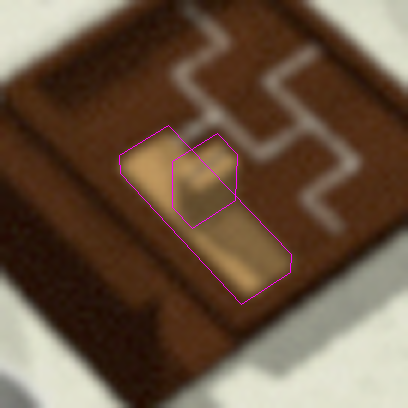

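Emit:
drive_tool([
  {"dx":6,"dy":-32,"dz":0,"yaw":-5.6},
  {"dx":6,"dy":-32,"dz":0,"yaw":-5.6},
  {"dx":6,"dy":-32,"dz":0,"yaw":-5.6},
  {"dx":6,"dy":-32,"dz":0,"yaw":-5.6},
  {"dx":6,"dy":-32,"dz":0,"yaw":-5.6},
])

```text
t: 14.32
eef_pos: [485.4, 224.2, 73.7]
tcp_rot: [3.141, -0.002, -2.644]
ft_force: [-0.2, -0.5, -0.2]
opening: 0.148
```

Emit:
drive_tool([
  {"dx":6,"dy":-32,"dz":0,"yaw":-5.6},
  {"dx":6,"dy":-32,"dz":0,"yaw":-5.6},
  {"dx":6,"dy":-32,"dz":0,"yaw":-5.6},
  {"dx":6,"dy":-32,"dz":0,"yaw":-5.6},
  {"dx":6,"dy":-32,"dz":0,"yaw":-5.6},
])

```text
t: 14.73
eef_pos: [515.4, 64.2, 73.8]
tcp_rot: [3.141, -0.002, -3.134]
ft_force: [0.6, -0.4, -0.4]
opening: 0.144
```

Emit:
drive_tool([
  {"dx":0,"dy":0,"dz":0,"yaw":0},
  {"dx":0,"dy":0,"dz":0,"yaw":0},
  {"dx":0,"dy":0,"dz":0,"yaw":0},
])

```text
t: 14.98
eef_pos: [515.5, 66.0, 74.2]
tcp_rot: [3.141, -0.002, -3.128]
ft_force: [0.2, 0.8, -1.8]
opening: 0.148
```

Emit:
drive_tool([
  {"dx":0,"dy":0,"dz":-15,"yaw":0.1},
  {"dx":0,"dy":0,"dz":-12,"yaw":0},
  {"dx":0,"dy":0,"dz":0,"yaw":0},
  {"dx":0,"dy":0,"dz":0,"yaw":0},
])

```text
t: 15.32
eef_pos: [515.4, 66.8, 47.6]
tcp_rot: [3.141, -0.002, -3.125]
ft_force: [-0.1, 0.8, 0.0]
opening: 0.145
```

```bash
python3 - <<'E'
from look import *
trayfit("T",zoff=20.4,fixyaw=yaw+np.pi,save="h8")
E
```

```text
tcp [515.4  66.8  47.6] yaw -3.125 t 15.3 op 0.145
T scene pos [509.27  61.51] cost 0.41 bg/fg 37.0 100.0 tile-tcp [-6.16 -5.33] tile frame [-6.25 -5.22]
```

View pics/h8.png

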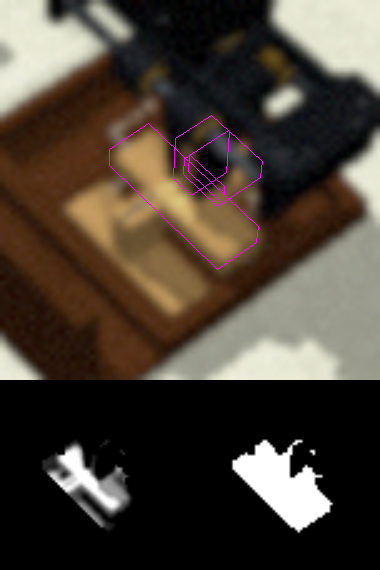

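```bash
python3 - <<'E'
from look import *
S=env.read_camera("scene"); zb=47.6-20.4
o=[]
for p in((509.27,61.51),(510.4,64.4)):
    o.append(overlay(S,"scene",[place(h,*p,.016,zb) for h in tilehulls("T")],285,165,350,225,6,None,gain=2.2))
cv2.imwrite("pics/h9.png",np.hstack(o))
E
```

```text
tcp [515.8  66.7  48.1] yaw -3.125 t 15.4 op 0.146
```

View pics/h9.png

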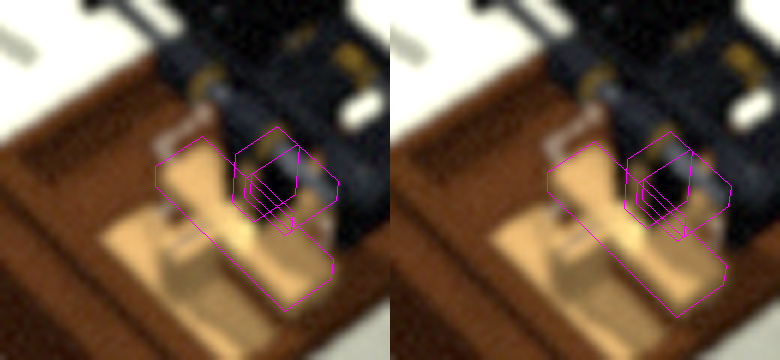

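Emit:
drive_tool([
  {"dx":0,"dy":-0.8,"dz":-4,"yaw":0},
  {"dx":0,"dy":0,"dz":-4,"yaw":0},
  {"dx":0,"dy":0,"dz":-2,"yaw":0},
  {"dx":0,"dy":0,"dz":-2,"yaw":0},
  {"dx":0,"dy":0,"dz":0,"yaw":0},
])

```text
t: 15.83
eef_pos: [515.9, 64.9, 35.7]
tcp_rot: [3.141, -0.001, -3.127]
ft_force: [-0.6, 1.3, -1.2]
opening: 0.144
```

Emit:
drive_tool([
  {"dx":0,"dy":0,"dz":-3,"yaw":0},
  {"dx":0,"dy":0,"dz":-3,"yaw":0},
  {"dx":0,"dy":0,"dz":-1.5,"yaw":0},
  {"dx":0,"dy":0,"dz":0,"yaw":0},
  {"dx":0,"dy":0,"dz":0,"yaw":0},
])

```text
t: 16.25
eef_pos: [516.0, 65.0, 28.4]
tcp_rot: [3.141, -0.0, -3.127]
ft_force: [-0.4, 0.4, -0.8]
opening: 0.145
```

Emit:
drive_tool([
  {"dx":0,"dy":0.7,"dz":0,"yaw":0},
  {"dx":0,"dy":0.3,"dz":0,"yaw":0},
  {"dx":0,"dy":0,"dz":0,"yaw":0},
])

```text
t: 16.5
eef_pos: [516.1, 65.9, 28.6]
tcp_rot: [-3.141, 0.0, -3.127]
ft_force: [0.3, -2.8, -1.9]
opening: 0.148
```

Emit:
drive_tool([
  {"dx":0,"dy":0.7,"dz":0,"yaw":0},
  {"dx":0,"dy":0.3,"dz":0,"yaw":0},
  {"dx":0,"dy":0,"dz":0,"yaw":0},
])

```text
t: 16.75
eef_pos: [516.2, 66.0, 28.8]
tcp_rot: [-3.141, 0.0, -3.126]
ft_force: [0.0, -11.1, 1.0]
opening: 0.144
```

Emit:
drive_tool([
  {"dx":0,"dy":0.7,"dz":0,"yaw":0},
  {"dx":0,"dy":0.3,"dz":0,"yaw":0},
  {"dx":0,"dy":0,"dz":0,"yaw":0},
])

```text
t: 17.0
eef_pos: [516.2, 66.2, 28.8]
tcp_rot: [-3.14, 0.0, -3.126]
ft_force: [-1.3, -20.4, 3.1]
opening: 0.145
```

Emit:
drive_tool([
  {"dx":0,"dy":-2,"dz":0,"yaw":0.4},
  {"dx":0,"dy":-1.5,"dz":-1,"yaw":0},
  {"dx":0,"dy":0,"dz":-1,"yaw":0},
  {"dx":0,"dy":0,"dz":0,"yaw":0},
  {"dx":0,"dy":0,"dz":0,"yaw":0},
])

```text
t: 17.42
eef_pos: [516.0, 64.7, 26.5]
tcp_rot: [3.141, -0.0, -3.12]
ft_force: [0.5, -0.5, -0.9]
opening: 0.144
```

Emit:
drive_tool([
  {"dx":0,"dy":0,"dz":0,"yaw":0},
  {"dx":0,"dy":0,"dz":0,"yaw":0},
  {"dx":0,"dy":0,"dz":0,"yaw":0},
  {"dx":0,"dy":0,"dz":0,"yaw":0},
], grip=0.3)

```text
t: 17.75
eef_pos: [516.1, 64.6, 26.6]
tcp_rot: [3.141, 0.0, -3.12]
ft_force: [-0.5, 0.4, 0.3]
opening: 0.295
```

Emit:
drive_tool([
  {"dx":0,"dy":0,"dz":15,"yaw":0},
  {"dx":0,"dy":0,"dz":25,"yaw":0},
  {"dx":0,"dy":0,"dz":38,"yaw":0},
  {"dx":0,"dy":35,"dz":5,"yaw":-5},
  {"dx":0,"dy":35,"dz":5,"yaw":-5},
])

```text
t: 18.17
eef_pos: [517.0, 134.4, 116.7]
tcp_rot: [3.141, 0.003, 2.982]
ft_force: [0.8, -0.3, -0.7]
opening: 0.298
```

Emit:
drive_tool([
  {"dx":0,"dy":35,"dz":0,"yaw":-6},
  {"dx":0,"dy":35,"dz":0,"yaw":-6},
  {"dx":0,"dy":35,"dz":0,"yaw":-6},
  {"dx":0,"dy":20,"dz":0,"yaw":-6},
  {"dx":0,"dy":0,"dz":0,"yaw":0},
], grip=0.5)

```text
t: 18.58
eef_pos: [515.7, 262.9, 114.5]
tcp_rot: [3.141, 0.0, 2.567]
ft_force: [-0.5, -0.3, -0.6]
opening: 0.497
```

```bash
python3 - <<'E'
from survey import *
T,S=survey("PSL","s2")
restfit(T,"top","I",556.7,65,.01);restfit(T,"top","T",513,65,.02,m=4,save="r2t")
E
```

```text
tcp [515.7 262.9 114.5] yaw 2.567 t 18.6 op 0.497
P top [557.009 336.411   1.964] 0.707 corrected [557.01 336.41]
P scene [572.543 278.195   2.067] 0.011 corrected [574.94 280.79]
S top [ 378.836 -251.732    2.133] 0.253 corrected [ 378.84 -251.73]
S scene [ 376.933 -254.54     2.146] 0.454 corrected [ 379.33 -251.94]
L top [ 446.968 -394.094    1.334] 0.08 corrected [ 446.97 -394.09]
L scene [ 443.795 -396.37     1.303] 0.282 corrected [ 446.2  -393.77]
rest I top [ 5.56053e+02  6.50330e+01 -1.80000e-02] 0.185 62.0 112.0
rest T top [5.14446e+02 6.47360e+01 3.00000e-03] 0.065 78.39999999999999 127.0
```

View pics/r2t.png

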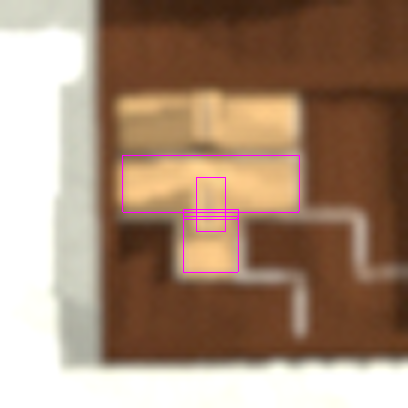

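Emit:
drive_tool([
  {"dx":15,"dy":4.5,"dz":0,"yaw":-6},
  {"dx":15,"dy":4.5,"dz":0,"yaw":-6},
  {"dx":15,"dy":4.5,"dz":0,"yaw":-6},
  {"dx":14,"dy":4.3,"dz":0,"yaw":-6},
  {"dx":0,"dy":0,"dz":-20,"yaw":-4.8},
])

```text
t: 19.1
eef_pos: [579.0, 276.7, 97.4]
tcp_rot: [3.135, 0.001, 2.063]
ft_force: [0.6, -0.4, 0.2]
opening: 0.499
```

Emit:
drive_tool([
  {"dx":0,"dy":0,"dz":-20,"yaw":0},
  {"dx":0,"dy":0,"dz":-15,"yaw":0},
  {"dx":0,"dy":0,"dz":0,"yaw":0},
  {"dx":0,"dy":0,"dz":0,"yaw":0},
])

```text
t: 19.43
eef_pos: [575.0, 276.0, 59.3]
tcp_rot: [-3.14, -0.0, 2.068]
ft_force: [0.4, 0.7, -0.1]
opening: 0.499
```

Emit:
drive_tool([
  {"dx":0,"dy":4.7,"dz":-10,"yaw":0},
  {"dx":0,"dy":0,"dz":-15,"yaw":0},
  {"dx":0,"dy":0,"dz":-12,"yaw":0},
  {"dx":0,"dy":0,"dz":-4,"yaw":0},
  {"dx":0,"dy":0,"dz":0,"yaw":0},
])

```text
t: 19.85
eef_pos: [574.7, 281.8, 17.6]
tcp_rot: [-3.14, -0.0, 2.067]
ft_force: [0.6, -0.4, -0.9]
opening: 0.497
```

Emit:
drive_tool([
  {"dx":0,"dy":0,"dz":0,"yaw":0},
  {"dx":0,"dy":0,"dz":0,"yaw":0},
  {"dx":0,"dy":0,"dz":0,"yaw":0},
  {"dx":0,"dy":0,"dz":0,"yaw":0},
  {"dx":0,"dy":0,"dz":0,"yaw":0},
], grip=0)

```text
t: 20.27
eef_pos: [575.2, 282.1, 19.0]
tcp_rot: [3.141, 0.0, 2.067]
ft_force: [-0.7, -0.4, -0.2]
opening: 0.209
```

Emit:
drive_tool([
  {"dx":0,"dy":0,"dz":0,"yaw":0},
  {"dx":0,"dy":0,"dz":0,"yaw":0},
  {"dx":0,"dy":0,"dz":0,"yaw":0},
  {"dx":0,"dy":0,"dz":0,"yaw":0},
  {"dx":0,"dy":0,"dz":0,"yaw":0},
])

```text
t: 20.68
eef_pos: [575.1, 282.0, 18.8]
tcp_rot: [3.141, 0.0, 2.067]
ft_force: [-1.6, -0.8, 5.5]
opening: 0.141
```

Emit:
drive_tool([
  {"dx":0,"dy":0,"dz":20,"yaw":0},
  {"dx":0,"dy":0,"dz":35,"yaw":0},
  {"dx":0,"dy":0,"dz":0,"yaw":0},
  {"dx":0,"dy":0,"dz":0,"yaw":0},
])

```text
t: 21.02
eef_pos: [575.8, 282.3, 75.0]
tcp_rot: [3.138, 0.0, 2.067]
ft_force: [-0.1, -0.1, -0.4]
opening: 0.149
```

```bash
python3 - <<'E'
from look import *
heldfit("P",r=75,zoff=18.3,save="h10")
E
```

```text
tcp [575.8 282.3  75. ] yaw 2.067 t 21.0 op 0.149
P scene pos [577.09 275.86] cost 0.36 bg/fg 0.04 0.05 tile-tcp [ 1.3  -6.43] tile frame [-6.27  1.92]
```

View pics/h10.png

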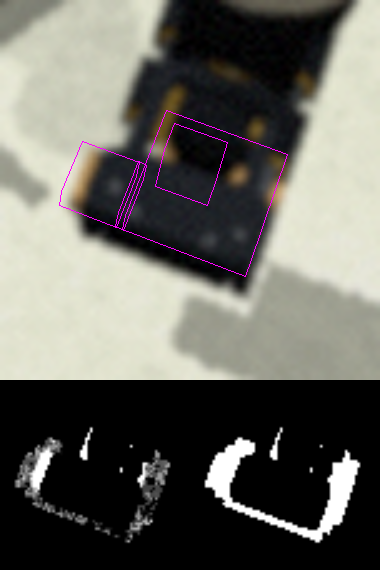

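Emit:
drive_tool([
  {"dx":-2.5,"dy":-17.5,"dz":5,"yaw":-6.9},
  {"dx":-2.5,"dy":-17.5,"dz":5,"yaw":-6.9},
  {"dx":-2.5,"dy":-17.5,"dz":5,"yaw":-6.9},
  {"dx":-2.5,"dy":-17.5,"dz":5,"yaw":-6.9},
  {"dx":-2.5,"dy":-17.5,"dz":0,"yaw":-6.9},
])

```text
t: 21.48
eef_pos: [562.1, 193.7, 92.9]
tcp_rot: [-3.141, 0.0, 1.459]
ft_force: [0.2, -0.7, -1.6]
opening: 0.146
```

Emit:
drive_tool([
  {"dx":-2.5,"dy":-17.5,"dz":0,"yaw":-6.9},
  {"dx":-2.5,"dy":-17.5,"dz":0,"yaw":-6.9},
  {"dx":-2.5,"dy":-17.5,"dz":0,"yaw":-6.9},
  {"dx":-2.5,"dy":-17.5,"dz":0,"yaw":-6.9},
  {"dx":-2.5,"dy":-17.5,"dz":0,"yaw":-6.9},
])

```text
t: 21.9
eef_pos: [549.2, 106.1, 92.2]
tcp_rot: [-3.14, 0.002, 0.857]
ft_force: [0.2, 0.1, -1.1]
opening: 0.145
```

Emit:
drive_tool([
  {"dx":-2.5,"dy":-17.5,"dz":0,"yaw":-6.9},
  {"dx":-2.5,"dy":-17.5,"dz":0,"yaw":-6.9},
  {"dx":-2.5,"dy":-17.5,"dz":0,"yaw":-6.9},
  {"dx":-2.5,"dy":-17.5,"dz":0,"yaw":-6.9},
  {"dx":-2.5,"dy":-17.5,"dz":0,"yaw":-6.9},
])

```text
t: 22.32
eef_pos: [536.7, 18.7, 92.2]
tcp_rot: [-3.141, 0.002, 0.255]
ft_force: [0.5, -0.1, -1.5]
opening: 0.145
```

Emit:
drive_tool([
  {"dx":-2.5,"dy":-17.5,"dz":0,"yaw":-6.9},
  {"dx":-2,"dy":-15,"dz":0,"yaw":-6.8},
  {"dx":0,"dy":0,"dz":0,"yaw":0},
  {"dx":0,"dy":0,"dz":0,"yaw":0},
  {"dx":0,"dy":0,"dz":0,"yaw":0},
])

```text
t: 22.73
eef_pos: [532.8, -12.6, 92.9]
tcp_rot: [-3.141, 0.001, 0.025]
ft_force: [-0.5, -0.3, -0.2]
opening: 0.144
```

Lower to bottom ≈ 28 and look.

Emit:
drive_tool([
  {"dx":1.2,"dy":0,"dz":-20,"yaw":0},
  {"dx":0,"dy":0,"dz":-20,"yaw":0},
  {"dx":0,"dy":0,"dz":-6,"yaw":0},
  {"dx":0,"dy":0,"dz":0,"yaw":0},
  {"dx":0,"dy":0,"dz":0,"yaw":0},
])

```text
t: 23.15
eef_pos: [534.3, -12.5, 47.7]
tcp_rot: [-3.142, 0.001, 0.023]
ft_force: [1.6, 0.2, -0.3]
opening: 0.146
```

```bash
python3 - <<'E'
from look import *
S=env.read_camera("scene"); zb=t[2]-18.8
p=(t[0]-1.1-2.2,t[1]-2.2,yaw)
cv2.imwrite("pics/h11.png",np.hstack([overlay(S,"scene",hh,285,155,350,225,6,None,gain=2.2) for hh in([],[place(h,*p,zb) for h in tilehulls("P")])]))
E
```

```text
tcp [534.3 -12.5  47.7] yaw 0.023 t 23.1 op 0.146
```

View pics/h11.png

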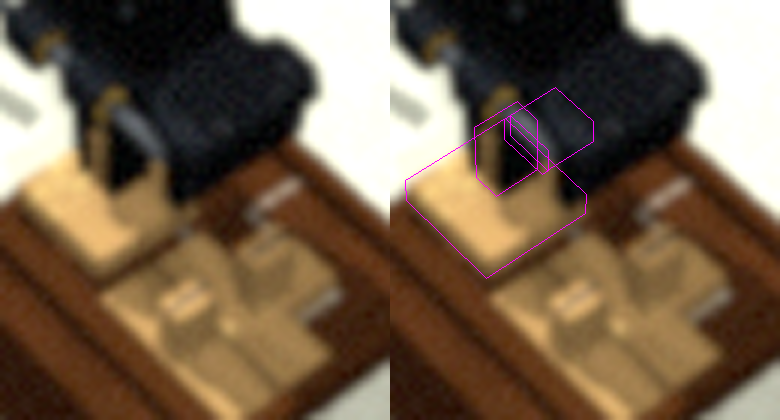

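Emit:
drive_tool([
  {"dx":0,"dy":0,"dz":-4,"yaw":0},
  {"dx":0,"dy":0,"dz":-4,"yaw":0},
  {"dx":0,"dy":0,"dz":-2,"yaw":0},
  {"dx":0,"dy":0,"dz":-1.5,"yaw":0},
  {"dx":0,"dy":0,"dz":0,"yaw":0},
])

```text
t: 23.62
eef_pos: [534.2, -13.1, 35.9]
tcp_rot: [3.142, 0.0, 0.022]
ft_force: [0.3, -0.1, -0.9]
opening: 0.146
```

Emit:
drive_tool([
  {"dx":0,"dy":0,"dz":-3,"yaw":0},
  {"dx":0,"dy":0,"dz":-3,"yaw":0},
  {"dx":0,"dy":0,"dz":-2.5,"yaw":0},
  {"dx":0,"dy":0,"dz":0,"yaw":0},
  {"dx":0,"dy":0,"dz":0,"yaw":0},
])

```text
t: 24.03
eef_pos: [534.2, -13.0, 27.4]
tcp_rot: [3.142, 0.0, 0.022]
ft_force: [0.1, 0.7, -0.9]
opening: 0.147
```

Emit:
drive_tool([
  {"dx":0,"dy":-0.7,"dz":0,"yaw":0},
  {"dx":0,"dy":-0.3,"dz":0,"yaw":0},
  {"dx":0,"dy":0,"dz":0,"yaw":0},
])

```text
t: 24.28
eef_pos: [534.4, -14.1, 27.7]
tcp_rot: [3.141, -0.0, 0.022]
ft_force: [0.2, 1.2, -0.3]
opening: 0.143
```

Emit:
drive_tool([
  {"dx":0,"dy":-0.7,"dz":0,"yaw":0},
  {"dx":0,"dy":-0.3,"dz":0,"yaw":0},
  {"dx":0,"dy":0,"dz":0,"yaw":0},
])

```text
t: 24.53
eef_pos: [534.3, -14.8, 27.7]
tcp_rot: [-3.141, -0.0, 0.022]
ft_force: [0.2, 4.2, 0.7]
opening: 0.146
```

Emit:
drive_tool([
  {"dx":1,"dy":2,"dz":0,"yaw":0},
  {"dx":0,"dy":0,"dz":0,"yaw":0},
  {"dx":0,"dy":0,"dz":0,"yaw":0},
])

```text
t: 24.78
eef_pos: [535.3, -13.0, 27.5]
tcp_rot: [3.141, -0.0, 0.022]
ft_force: [-0.2, 0.1, -0.3]
opening: 0.149
```

Emit:
drive_tool([
  {"dx":1,"dy":0,"dz":0,"yaw":0},
  {"dx":0,"dy":0,"dz":0,"yaw":0},
  {"dx":0,"dy":0,"dz":0,"yaw":0},
])

```text
t: 25.03
eef_pos: [536.3, -13.1, 27.6]
tcp_rot: [3.141, -0.0, 0.022]
ft_force: [0.5, 0.7, -0.5]
opening: 0.145
```

Emit:
drive_tool([
  {"dx":0.8,"dy":0,"dz":0,"yaw":0},
  {"dx":0,"dy":0,"dz":0,"yaw":0},
  {"dx":0,"dy":0,"dz":0,"yaw":0},
])

```text
t: 25.28
eef_pos: [536.5, -13.0, 27.5]
tcp_rot: [-3.142, 0.001, 0.022]
ft_force: [-2.8, -0.7, 0.4]
opening: 0.147
```

Emit:
drive_tool([
  {"dx":0.8,"dy":0,"dz":0,"yaw":0},
  {"dx":0,"dy":0,"dz":0,"yaw":0},
  {"dx":0,"dy":0,"dz":0,"yaw":0},
])

```text
t: 25.53
eef_pos: [536.5, -13.0, 27.4]
tcp_rot: [-3.141, 0.003, 0.022]
ft_force: [-7.3, -1.4, 2.1]
opening: 0.145
```

Emit:
drive_tool([
  {"dx":0.8,"dy":0,"dz":0,"yaw":0},
  {"dx":0,"dy":0,"dz":0,"yaw":0},
  {"dx":0,"dy":0,"dz":0,"yaw":0},
])

```text
t: 25.78
eef_pos: [536.6, -12.9, 27.3]
tcp_rot: [-3.141, 0.005, 0.022]
ft_force: [-9.1, -2.1, 4.4]
opening: 0.146
```

Emit:
drive_tool([
  {"dx":-3.8,"dy":0,"dz":0,"yaw":0},
  {"dx":0,"dy":0,"dz":-1.5,"yaw":0},
  {"dx":0,"dy":0,"dz":-1,"yaw":0},
  {"dx":0,"dy":0,"dz":0,"yaw":0},
  {"dx":0,"dy":0,"dz":0,"yaw":0},
])

```text
t: 26.2
eef_pos: [535.2, -13.0, 25.0]
tcp_rot: [3.141, -0.001, 0.022]
ft_force: [-0.1, -1.2, -0.9]
opening: 0.147
```

Emit:
drive_tool([
  {"dx":0,"dy":0,"dz":0,"yaw":0},
  {"dx":0,"dy":0,"dz":0,"yaw":0},
  {"dx":0,"dy":0,"dz":0,"yaw":0},
  {"dx":0,"dy":0,"dz":0,"yaw":0},
], grip=0.3)

```text
t: 26.53
eef_pos: [534.9, -13.0, 25.1]
tcp_rot: [3.141, -0.0, 0.022]
ft_force: [-0.1, 0.2, 0.7]
opening: 0.296
```

Emit:
drive_tool([
  {"dx":0,"dy":0,"dz":15,"yaw":0},
  {"dx":0,"dy":0,"dz":25,"yaw":0},
  {"dx":0,"dy":0,"dz":38,"yaw":0},
  {"dx":-20,"dy":-30,"dz":5,"yaw":0},
  {"dx":-20,"dy":-30,"dz":5,"yaw":0},
])

```text
t: 26.95
eef_pos: [495.5, -72.9, 114.8]
tcp_rot: [3.14, -0.004, 0.025]
ft_force: [0.2, -0.1, -0.0]
opening: 0.3
```

Emit:
drive_tool([
  {"dx":-15,"dy":-30,"dz":0,"yaw":0},
  {"dx":-15,"dy":-30,"dz":0,"yaw":0},
  {"dx":-15,"dy":-30,"dz":0,"yaw":0},
  {"dx":0,"dy":0,"dz":0,"yaw":0},
  {"dx":0,"dy":0,"dz":0,"yaw":0},
], grip=0.5)

```text
t: 27.37
eef_pos: [449.4, -164.3, 113.2]
tcp_rot: [3.141, -0.0, 0.018]
ft_force: [1.2, -0.5, 0.0]
opening: 0.495
```

```bash
python3 - <<'E'
from survey import *
T,S=survey("SL","s3")
E
```

```text
tcp [ 449.4 -164.3  113.2] yaw 0.018 t 27.4 op 0.495
S top [ 255.427 -197.004    3.115] 0.739 corrected [ 255.43 -197.  ]
S scene [ 378.217 -255.081    2.129] 0.462 corrected [ 380.62 -252.48]
L top [ 446.866 -392.88     1.303] 0.404 corrected [ 446.87 -392.88]
L scene [ 444.174 -396.422    1.311] 0.346 corrected [ 446.57 -393.82]
```

View pics/s3s.png

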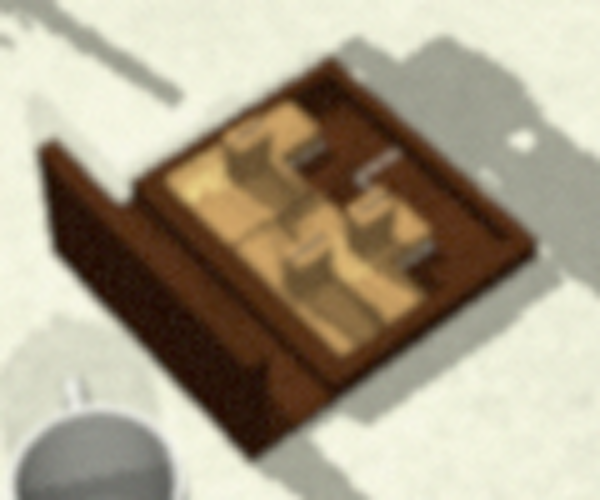

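View pics/s3t.png

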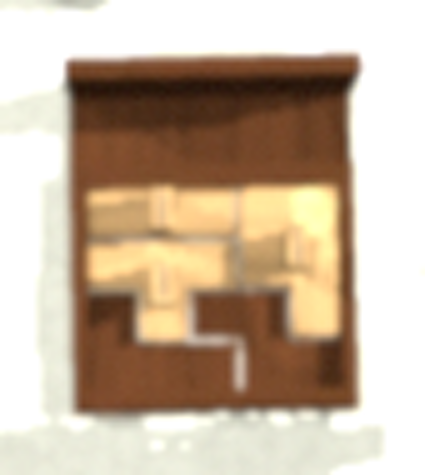

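Emit:
drive_tool([
  {"dx":-7.8,"dy":-9.7,"dz":0,"yaw":-6.5},
  {"dx":-7.8,"dy":-9.7,"dz":0,"yaw":-6.5},
  {"dx":-7.8,"dy":-9.7,"dz":0,"yaw":-6.5},
  {"dx":-7.8,"dy":-9.7,"dz":0,"yaw":-6.5},
  {"dx":-7.8,"dy":-9.7,"dz":0,"yaw":-6.5},
])

```text
t: 27.88
eef_pos: [411.2, -210.8, 113.0]
tcp_rot: [3.142, 0.0, -0.549]
ft_force: [-0.3, -0.7, -0.4]
opening: 0.501
```

Emit:
drive_tool([
  {"dx":-7.8,"dy":-9.7,"dz":0,"yaw":-6.5},
  {"dx":-7.8,"dy":-9.7,"dz":0,"yaw":-6.5},
  {"dx":-7.8,"dy":-9.7,"dz":0,"yaw":-6.5},
  {"dx":-8,"dy":-10,"dz":0,"yaw":-6.6},
  {"dx":0,"dy":0,"dz":0,"yaw":0},
])

```text
t: 28.3
eef_pos: [379.5, -250.8, 113.0]
tcp_rot: [3.141, -0.0, -1.006]
ft_force: [-0.2, 0.9, 0.1]
opening: 0.503
```

Emit:
drive_tool([
  {"dx":0,"dy":0,"dz":-20,"yaw":0},
  {"dx":0,"dy":0,"dz":-20,"yaw":0},
  {"dx":0,"dy":0,"dz":-14,"yaw":0},
  {"dx":0,"dy":0,"dz":0,"yaw":0},
  {"dx":0,"dy":0,"dz":0,"yaw":0},
])

```text
t: 28.72
eef_pos: [379.9, -249.6, 58.8]
tcp_rot: [3.141, 0.002, -0.997]
ft_force: [-0.1, -0.1, -0.0]
opening: 0.5
```

```bash
python3 - <<'E'
from survey import *
S=env.read_camera("scene")
crop(S,230,60,350,160,5,"pics/c1.png")
p,c=fit_tile(S,"scene","S",376.8,-254.6,2.14); print(p,c)
E
```

```text
tcp [ 379.9 -249.6   58.8] yaw -0.997 t 28.7 op 0.5
[ 377.00079544 -254.51075658    2.14581357] 0.2794781903171927
```

View pics/c1.png

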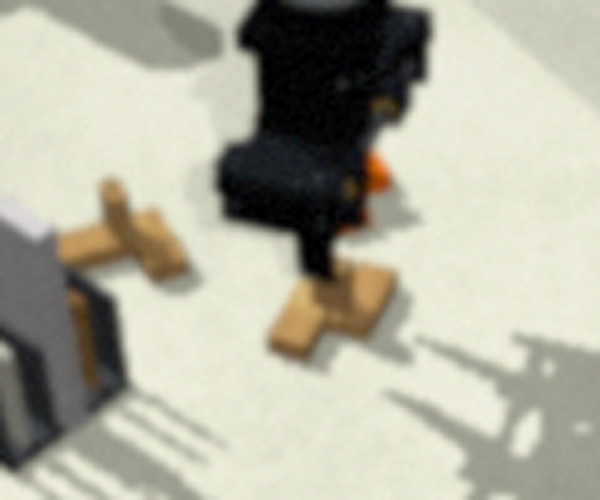

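Emit:
drive_tool([
  {"dx":-0.8,"dy":-2.4,"dz":-10,"yaw":-0.3},
  {"dx":0,"dy":0,"dz":-15,"yaw":0},
  {"dx":0,"dy":0,"dz":-11,"yaw":0},
  {"dx":0,"dy":0,"dz":-4.5,"yaw":0},
  {"dx":0,"dy":0,"dz":0,"yaw":0},
])

```text
t: 29.18
eef_pos: [378.9, -252.8, 18.6]
tcp_rot: [3.141, 0.0, -1.005]
ft_force: [-0.0, 1.2, 0.4]
opening: 0.499
```

Emit:
drive_tool([
  {"dx":0,"dy":0,"dz":0,"yaw":0},
  {"dx":0,"dy":0,"dz":0,"yaw":0},
  {"dx":0,"dy":0,"dz":0,"yaw":0},
  {"dx":0,"dy":0,"dz":0,"yaw":0},
  {"dx":0,"dy":0,"dz":0,"yaw":0},
], grip=0)

```text
t: 29.6
eef_pos: [378.8, -253.1, 18.9]
tcp_rot: [-3.141, -0.001, -1.006]
ft_force: [0.1, 0.3, 0.9]
opening: 0.205
```

Emit:
drive_tool([
  {"dx":0,"dy":0,"dz":0,"yaw":0},
  {"dx":0,"dy":0,"dz":0,"yaw":0},
  {"dx":0,"dy":0,"dz":0,"yaw":0},
  {"dx":0,"dy":0,"dz":0,"yaw":0},
  {"dx":0,"dy":0,"dz":0,"yaw":0},
])

```text
t: 30.02
eef_pos: [378.7, -253.1, 18.8]
tcp_rot: [3.142, -0.0, -1.006]
ft_force: [-0.4, -0.0, 6.3]
opening: 0.147
```

Emit:
drive_tool([
  {"dx":0,"dy":0,"dz":20,"yaw":0},
  {"dx":0,"dy":0,"dz":30,"yaw":0},
  {"dx":0,"dy":0,"dz":25,"yaw":0},
  {"dx":0,"dy":0,"dz":0,"yaw":0},
  {"dx":0,"dy":0,"dz":0,"yaw":0},
])

```text
t: 30.43
eef_pos: [379.0, -253.3, 94.3]
tcp_rot: [-3.141, -0.002, -1.006]
ft_force: [-0.2, -0.7, -0.1]
opening: 0.148
```

```bash
python3 - <<'E'
from look import *
heldfit("S",zoff=18.7,save="h12",fixyaw=yaw+np.pi)
E
```

```text
tcp [ 379.  -253.3   94.3] yaw -1.006 t 30.4 op 0.148
S scene pos [ 374.32 -257.9 ] cost 0.062 bg/fg 0.04 0.33 tile-tcp [-4.64 -4.63] tile frame [-1.42  6.4 ]
```

View pics/h12.png

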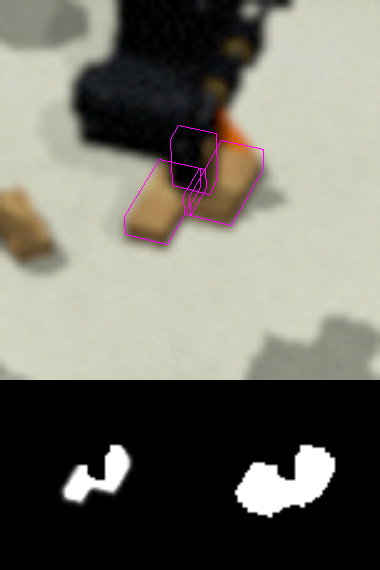

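Emit:
drive_tool([
  {"dx":11.5,"dy":28.5,"dz":0,"yaw":6.5},
  {"dx":11.5,"dy":28.5,"dz":0,"yaw":6.5},
  {"dx":11.5,"dy":28.5,"dz":0,"yaw":6.5},
  {"dx":11.5,"dy":28.5,"dz":0,"yaw":6.5},
  {"dx":11.5,"dy":28.5,"dz":0,"yaw":6.5},
])

```text
t: 30.9
eef_pos: [435.8, -109.0, 92.2]
tcp_rot: [3.141, 0.003, -0.434]
ft_force: [0.3, -0.4, -1.4]
opening: 0.146
```

Emit:
drive_tool([
  {"dx":11.5,"dy":28.5,"dz":0,"yaw":6.5},
  {"dx":11.5,"dy":28.5,"dz":0,"yaw":6.5},
  {"dx":11.5,"dy":28.5,"dz":0,"yaw":6.5},
  {"dx":11.5,"dy":28.5,"dz":0,"yaw":6.9},
  {"dx":0,"dy":0,"dz":0,"yaw":0},
])

```text
t: 31.32
eef_pos: [483.0, 7.1, 92.1]
tcp_rot: [-3.141, 0.001, 0.032]
ft_force: [0.3, -0.4, -1.5]
opening: 0.145
```

Emit:
drive_tool([
  {"dx":0,"dy":0,"dz":-10,"yaw":0},
  {"dx":0,"dy":0,"dz":-10,"yaw":0},
  {"dx":0,"dy":0,"dz":0,"yaw":0},
  {"dx":0,"dy":0,"dz":0,"yaw":0},
])

```text
t: 31.65
eef_pos: [481.4, 3.3, 72.4]
tcp_rot: [-3.141, 0.003, 0.021]
ft_force: [0.5, -0.2, -1.8]
opening: 0.145
```

Emit:
drive_tool([
  {"dx":1,"dy":0.2,"dz":-15,"yaw":0},
  {"dx":0,"dy":0,"dz":-12,"yaw":0},
  {"dx":0,"dy":0,"dz":0,"yaw":0},
  {"dx":0,"dy":0,"dz":0,"yaw":0},
])

```text
t: 31.98
eef_pos: [482.9, 3.4, 46.4]
tcp_rot: [-3.141, 0.001, 0.021]
ft_force: [0.3, 0.1, -0.6]
opening: 0.145
```

```bash
python3 - <<'E'
from look import *
S=env.read_camera("scene"); zb=t[2]-18.8
p=(t[0]-.3-2.2,t[1]-2.2,yaw+np.pi)
cv2.imwrite("pics/h13.png",np.hstack([overlay(S,"scene",hh,295,150,360,220,6,None,gain=2.2) for hh in([],[place(h,*p,zb) for h in tilehulls("S")])]))
E
```

```text
tcp [482.9   3.4  46.4] yaw 0.021 t 32.0 op 0.145
```

View pics/h13.png

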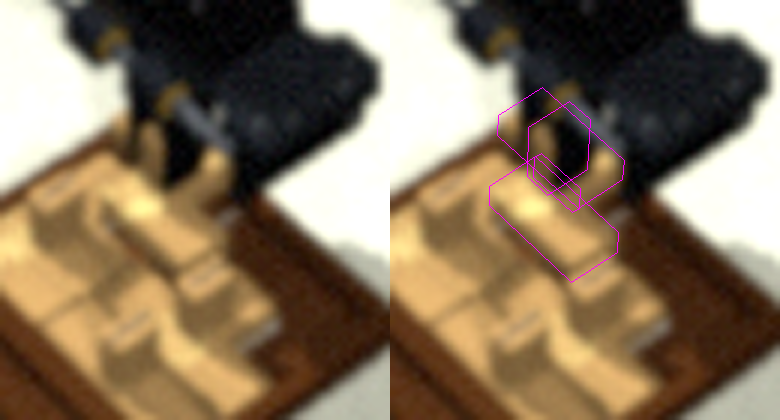

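Consistent. Descend with force checks.

Emit:
drive_tool([
  {"dx":0,"dy":0,"dz":-4,"yaw":0},
  {"dx":0,"dy":0,"dz":-3,"yaw":0},
  {"dx":0,"dy":0,"dz":-2,"yaw":0},
  {"dx":0,"dy":0,"dz":-1.5,"yaw":0},
  {"dx":0,"dy":0,"dz":0,"yaw":0},
])

```text
t: 32.45
eef_pos: [483.1, 3.7, 35.9]
tcp_rot: [3.142, 0.0, 0.022]
ft_force: [1.0, 0.3, -1.5]
opening: 0.146
```

Emit:
drive_tool([
  {"dx":0,"dy":0,"dz":-3,"yaw":0},
  {"dx":0,"dy":0,"dz":-3,"yaw":0},
  {"dx":0,"dy":0,"dz":-2.5,"yaw":0},
  {"dx":0,"dy":0,"dz":0,"yaw":0},
  {"dx":0,"dy":0,"dz":0,"yaw":0},
])

```text
t: 32.87
eef_pos: [483.1, 3.7, 27.4]
tcp_rot: [3.142, 0.0, 0.022]
ft_force: [-0.6, 1.1, -1.7]
opening: 0.143
```

Emit:
drive_tool([
  {"dx":-0.8,"dy":0,"dz":0,"yaw":0},
  {"dx":-0.7,"dy":0,"dz":0,"yaw":0},
  {"dx":0,"dy":0,"dz":0,"yaw":0},
])

```text
t: 33.12
eef_pos: [481.5, 3.7, 27.7]
tcp_rot: [3.142, -0.0, 0.022]
ft_force: [1.0, 0.3, -1.5]
opening: 0.145
```

Emit:
drive_tool([
  {"dx":-0.8,"dy":0,"dz":0,"yaw":0},
  {"dx":-0.7,"dy":0,"dz":0,"yaw":0},
  {"dx":0,"dy":0,"dz":0,"yaw":0},
])

```text
t: 33.37
eef_pos: [480.0, 3.7, 27.6]
tcp_rot: [3.142, 0.0, 0.022]
ft_force: [-0.1, -0.5, -0.5]
opening: 0.145
```

Emit:
drive_tool([
  {"dx":-0.8,"dy":0,"dz":0,"yaw":0},
  {"dx":0,"dy":0,"dz":0,"yaw":0},
  {"dx":0,"dy":0,"dz":0,"yaw":0},
])

```text
t: 33.62
eef_pos: [479.7, 3.7, 27.7]
tcp_rot: [3.141, -0.001, 0.022]
ft_force: [2.2, 1.8, -1.3]
opening: 0.144
```

Emit:
drive_tool([
  {"dx":-0.8,"dy":0,"dz":0,"yaw":0},
  {"dx":0,"dy":0,"dz":0,"yaw":0},
  {"dx":0,"dy":0,"dz":0,"yaw":0},
])

```text
t: 33.87
eef_pos: [479.6, 3.6, 27.7]
tcp_rot: [3.141, -0.002, 0.022]
ft_force: [5.0, 1.3, -1.6]
opening: 0.144
```

Emit:
drive_tool([
  {"dx":2.6,"dy":0,"dz":0,"yaw":0},
  {"dx":0,"dy":0,"dz":-1.5,"yaw":0},
  {"dx":0,"dy":0,"dz":-1,"yaw":0},
  {"dx":0,"dy":0,"dz":0,"yaw":0},
  {"dx":0,"dy":0,"dz":0,"yaw":0},
])

```text
t: 34.28
eef_pos: [480.8, 3.7, 24.9]
tcp_rot: [-3.142, 0.001, 0.022]
ft_force: [0.6, -0.6, -0.9]
opening: 0.144
```

Emit:
drive_tool([
  {"dx":0,"dy":0,"dz":0,"yaw":0},
  {"dx":0,"dy":0,"dz":0,"yaw":0},
  {"dx":0,"dy":0,"dz":0,"yaw":0},
  {"dx":0,"dy":0,"dz":0,"yaw":0},
], grip=0.3)

```text
t: 34.62
eef_pos: [481.1, 3.7, 25.1]
tcp_rot: [3.142, 0.0, 0.022]
ft_force: [-0.4, -0.2, -0.0]
opening: 0.292
```

Emit:
drive_tool([
  {"dx":0,"dy":0,"dz":15,"yaw":0},
  {"dx":0,"dy":0,"dz":25,"yaw":0},
  {"dx":0,"dy":0,"dz":35,"yaw":0},
  {"dx":-10,"dy":-32,"dz":10,"yaw":0},
  {"dx":-10,"dy":-35,"dz":5,"yaw":0},
])

```text
t: 35.03
eef_pos: [461.8, -63.1, 117.2]
tcp_rot: [3.14, -0.004, 0.025]
ft_force: [0.3, -0.7, -0.0]
opening: 0.299
```

Emit:
drive_tool([
  {"dx":-10,"dy":-35,"dz":0,"yaw":6},
  {"dx":-10,"dy":-35,"dz":0,"yaw":6},
  {"dx":-10,"dy":-35,"dz":0,"yaw":6},
  {"dx":0,"dy":-35,"dz":0,"yaw":6},
  {"dx":0,"dy":0,"dz":0,"yaw":0},
], grip=0.5)

```text
t: 35.45
eef_pos: [431.4, -208.0, 115.3]
tcp_rot: [3.139, -0.001, 0.445]
ft_force: [-0.3, 0.5, 0.2]
opening: 0.494
```

```bash
python3 - <<'E'
from survey import *
T,S=survey("L","s4")
E
```

```text
tcp [ 431.4 -208.   115.3] yaw 0.445 t 35.5 op 0.494
L top [ 415.212 -380.048    1.189] 0.713 corrected [ 415.21 -380.05]
L scene [ 443.87  -396.295    1.3  ] 0.384 corrected [ 446.27 -393.7 ]
```

View pics/s4t.png

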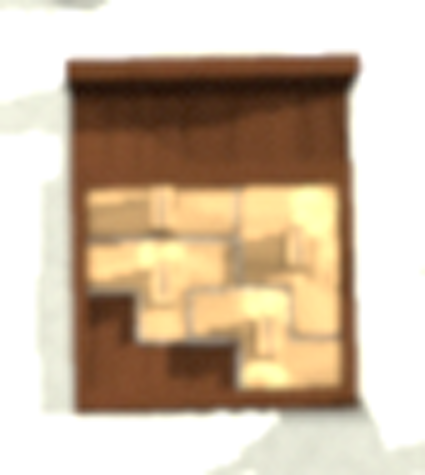

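Emit:
drive_tool([
  {"dx":2,"dy":-23,"dz":0,"yaw":6.3},
  {"dx":2,"dy":-23,"dz":0,"yaw":6.3},
  {"dx":2,"dy":-23,"dz":0,"yaw":6.3},
  {"dx":2,"dy":-23,"dz":0,"yaw":6.3},
  {"dx":2,"dy":-23,"dz":0,"yaw":6.3},
])

```text
t: 35.97
eef_pos: [441.6, -317.5, 115.0]
tcp_rot: [-3.141, -0.0, 0.995]
ft_force: [-0.3, 0.6, 0.0]
opening: 0.496
```

Emit:
drive_tool([
  {"dx":2,"dy":-23,"dz":0,"yaw":6.3},
  {"dx":2,"dy":-23,"dz":0,"yaw":6.3},
  {"dx":1.5,"dy":-25,"dz":0,"yaw":6.6},
  {"dx":0,"dy":0,"dz":0,"yaw":0},
  {"dx":0,"dy":0,"dz":0,"yaw":0},
])

```text
t: 36.38
eef_pos: [447.0, -388.3, 114.6]
tcp_rot: [-3.141, -0.001, 1.322]
ft_force: [-0.0, -0.1, 0.2]
opening: 0.503
```

Emit:
drive_tool([
  {"dx":0,"dy":0,"dz":-20,"yaw":0},
  {"dx":0,"dy":0,"dz":-20,"yaw":0},
  {"dx":0,"dy":0,"dz":-14,"yaw":0},
  {"dx":0,"dy":0,"dz":0,"yaw":0},
  {"dx":0,"dy":0,"dz":0,"yaw":0},
])

```text
t: 36.8
eef_pos: [446.9, -387.4, 60.9]
tcp_rot: [-3.14, -0.001, 1.324]
ft_force: [0.0, -0.0, 0.6]
opening: 0.5
```

```bash
python3 - <<'E'
from survey import *
S=env.read_camera("scene")
crop(S,200,70,320,170,5,"pics/c2.png")
E
```

```text
tcp [ 446.9 -387.4   60.9] yaw 1.324 t 36.8 op 0.5
```

View pics/c2.png

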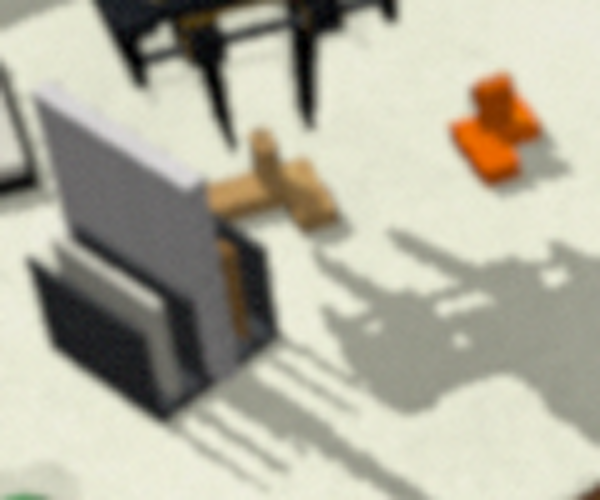

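Emit:
drive_tool([
  {"dx":0,"dy":-6.6,"dz":-10,"yaw":0.3},
  {"dx":0,"dy":0,"dz":-15,"yaw":0},
  {"dx":0,"dy":0,"dz":-12,"yaw":0},
  {"dx":0,"dy":0,"dz":-5,"yaw":0},
  {"dx":0,"dy":0,"dz":0,"yaw":0},
])

```text
t: 37.27
eef_pos: [446.4, -395.3, 17.9]
tcp_rot: [-3.14, -0.001, 1.33]
ft_force: [-0.4, -0.1, -0.6]
opening: 0.499
```

Emit:
drive_tool([
  {"dx":0,"dy":0,"dz":0,"yaw":0},
  {"dx":0,"dy":0,"dz":0,"yaw":0},
  {"dx":0,"dy":0,"dz":0,"yaw":0},
  {"dx":0,"dy":0,"dz":0,"yaw":0},
  {"dx":0,"dy":0,"dz":0,"yaw":0},
], grip=0)

```text
t: 37.68
eef_pos: [446.9, -395.8, 19.5]
tcp_rot: [3.141, 0.0, 1.33]
ft_force: [0.1, 0.1, -0.4]
opening: 0.206
```

Emit:
drive_tool([
  {"dx":0,"dy":0,"dz":0,"yaw":0},
  {"dx":0,"dy":0,"dz":0,"yaw":0},
  {"dx":0,"dy":0,"dz":0,"yaw":0},
  {"dx":0,"dy":0,"dz":0,"yaw":0},
  {"dx":0,"dy":0,"dz":0,"yaw":0},
])

```text
t: 38.1
eef_pos: [446.8, -395.8, 19.4]
tcp_rot: [3.141, 0.0, 1.33]
ft_force: [-0.5, 0.2, 5.6]
opening: 0.144
```

Emit:
drive_tool([
  {"dx":0,"dy":0,"dz":20,"yaw":0},
  {"dx":0,"dy":0,"dz":30,"yaw":0},
  {"dx":0,"dy":0,"dz":25,"yaw":0},
  {"dx":0,"dy":0,"dz":0,"yaw":0},
  {"dx":0,"dy":0,"dz":0,"yaw":0},
])

```text
t: 38.52
eef_pos: [447.0, -395.9, 94.8]
tcp_rot: [3.14, 0.001, 1.33]
ft_force: [-0.6, -0.7, -1.9]
opening: 0.145
```

```bash
python3 - <<'E'
from look import *
heldfit("L",zoff=18.7,save="h14")
E
```

```text
tcp [ 447.  -395.9   94.8] yaw 1.33 t 38.5 op 0.145
L scene pos [ 444.5  -397.64] cost 0.045 bg/fg 0.04 0.33 tile-tcp [-2.46 -1.77] tile frame [-2.3   1.96]
```

View pics/h14.png

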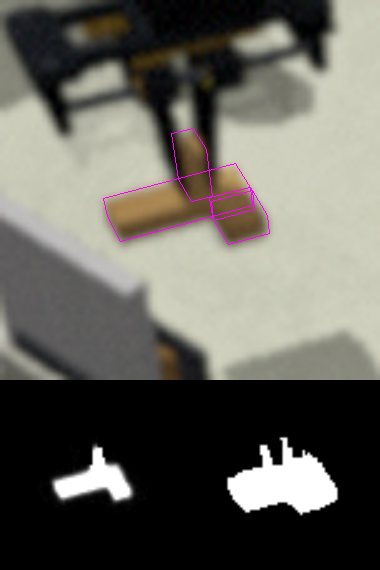

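Emit:
drive_tool([
  {"dx":1.2,"dy":31.4,"dz":0,"yaw":-5},
  {"dx":1.2,"dy":31.4,"dz":0,"yaw":-5},
  {"dx":1.2,"dy":31.4,"dz":0,"yaw":-5},
  {"dx":1.2,"dy":31.4,"dz":0,"yaw":-5},
  {"dx":1.2,"dy":31.4,"dz":0,"yaw":-5},
])

```text
t: 38.98
eef_pos: [451.9, -236.9, 92.6]
tcp_rot: [-3.139, 0.0, 0.889]
ft_force: [0.4, -0.1, -1.0]
opening: 0.141
```

Emit:
drive_tool([
  {"dx":1.2,"dy":31.4,"dz":0,"yaw":-5},
  {"dx":1.2,"dy":31.4,"dz":0,"yaw":-5},
  {"dx":1.2,"dy":31.4,"dz":0,"yaw":-5},
  {"dx":1.2,"dy":31.4,"dz":0,"yaw":-5},
  {"dx":1.2,"dy":31.4,"dz":0,"yaw":-5},
])

```text
t: 39.4
eef_pos: [457.8, -80.0, 92.8]
tcp_rot: [-3.14, 0.002, 0.453]
ft_force: [0.6, -1.4, -0.8]
opening: 0.15
```

Emit:
drive_tool([
  {"dx":1,"dy":31.4,"dz":0,"yaw":-5},
  {"dx":1,"dy":31.4,"dz":0,"yaw":-5},
  {"dx":1,"dy":31.4,"dz":0,"yaw":-5},
  {"dx":1,"dy":31.4,"dz":0,"yaw":-5},
  {"dx":1,"dy":31.4,"dz":0,"yaw":-5},
])

```text
t: 39.82
eef_pos: [462.8, 76.8, 92.7]
tcp_rot: [3.141, 0.003, 0.016]
ft_force: [0.7, -0.5, -1.6]
opening: 0.148
```

Emit:
drive_tool([
  {"dx":0,"dy":0,"dz":0,"yaw":0},
  {"dx":0,"dy":0,"dz":0,"yaw":0},
  {"dx":0,"dy":0,"dz":0,"yaw":0},
])

```text
t: 40.07
eef_pos: [463.2, 75.1, 93.2]
tcp_rot: [3.141, 0.002, 0.023]
ft_force: [0.2, 0.2, -0.9]
opening: 0.141
```

Emit:
drive_tool([
  {"dx":0.7,"dy":0,"dz":-20,"yaw":0},
  {"dx":0,"dy":0,"dz":-20,"yaw":0},
  {"dx":0,"dy":0,"dz":-8,"yaw":0},
  {"dx":0,"dy":0,"dz":0,"yaw":0},
  {"dx":0,"dy":0,"dz":0,"yaw":0},
])

```text
t: 40.48
eef_pos: [464.4, 74.6, 46.0]
tcp_rot: [3.141, 0.001, 0.02]
ft_force: [0.8, -0.1, -2.3]
opening: 0.143
```

```bash
python3 - <<'E'
from look import *
S=env.read_camera("scene"); zb=t[2]-19.4
p=(t[0]+1.2-2.2,t[1]-2.2,yaw)
cv2.imwrite("pics/h15.png",np.hstack([overlay(S,"scene",hh,305,155,370,225,6,None,gain=2.2) for hh in([],[place(h,*p,zb) for h in tilehulls("L")])]))
E
```

```text
tcp [464.4  74.6  46. ] yaw 0.02 t 40.5 op 0.143
```

View pics/h15.png

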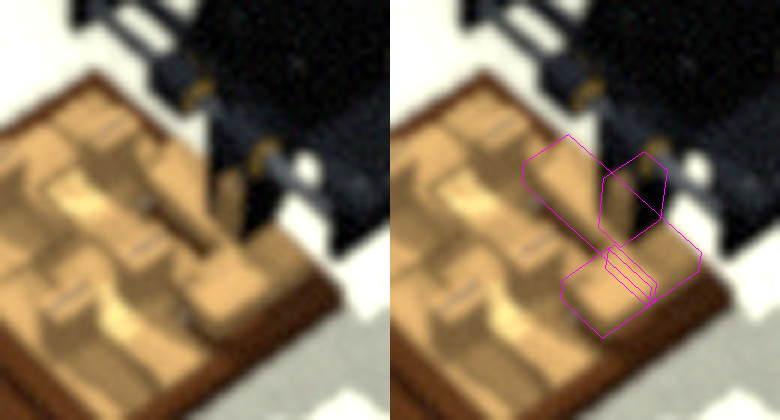

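Emit:
drive_tool([
  {"dx":0,"dy":0.4,"dz":-3,"yaw":0.1},
  {"dx":0,"dy":0,"dz":-3,"yaw":0},
  {"dx":0,"dy":0,"dz":-2,"yaw":0},
  {"dx":0,"dy":0,"dz":-1.5,"yaw":0},
  {"dx":0,"dy":0,"dz":0,"yaw":0},
])

```text
t: 40.95
eef_pos: [464.4, 75.8, 36.4]
tcp_rot: [3.141, 0.0, 0.023]
ft_force: [-0.0, 0.2, -1.4]
opening: 0.15
```

Emit:
drive_tool([
  {"dx":0,"dy":-0.4,"dz":-2,"yaw":0},
  {"dx":0,"dy":0,"dz":-2,"yaw":0},
  {"dx":0,"dy":0,"dz":-2,"yaw":0},
  {"dx":0,"dy":0,"dz":-2,"yaw":0},
  {"dx":0,"dy":0,"dz":0,"yaw":0},
])

```text
t: 41.37
eef_pos: [464.3, 75.3, 28.2]
tcp_rot: [3.142, 0.001, 0.023]
ft_force: [-0.3, 0.3, -0.9]
opening: 0.143
```

Emit:
drive_tool([
  {"dx":0,"dy":0,"dz":-1.5,"yaw":0},
  {"dx":0,"dy":0,"dz":-1,"yaw":0},
  {"dx":0,"dy":0,"dz":0,"yaw":0},
  {"dx":0,"dy":0,"dz":0,"yaw":0},
])

```text
t: 41.7
eef_pos: [464.4, 75.3, 26.0]
tcp_rot: [3.141, 0.0, 0.023]
ft_force: [-0.3, 0.2, -1.1]
opening: 0.148
```

Emit:
drive_tool([
  {"dx":0,"dy":0,"dz":0,"yaw":0},
  {"dx":0,"dy":0,"dz":0,"yaw":0},
  {"dx":0,"dy":0,"dz":0,"yaw":0},
  {"dx":0,"dy":0,"dz":0,"yaw":0},
], grip=0.3)

```text
t: 42.03
eef_pos: [464.5, 75.3, 26.2]
tcp_rot: [3.142, -0.0, 0.023]
ft_force: [0.5, -0.3, -1.0]
opening: 0.293
```

Emit:
drive_tool([
  {"dx":0,"dy":0,"dz":15,"yaw":0},
  {"dx":0,"dy":0,"dz":25,"yaw":0},
  {"dx":0,"dy":0,"dz":35,"yaw":0},
  {"dx":0,"dy":0,"dz":40,"yaw":0},
  {"dx":0,"dy":0,"dz":40,"yaw":0},
])

```text
t: 42.45
eef_pos: [463.8, 75.3, 182.7]
tcp_rot: [3.142, 0.001, 0.023]
ft_force: [1.0, -0.0, 0.6]
opening: 0.301
```

Emit:
drive_tool([
  {"dx":0,"dy":-30,"dz":25,"yaw":0},
  {"dx":0,"dy":-30,"dz":25,"yaw":0},
  {"dx":0,"dy":-38,"dz":0,"yaw":0},
  {"dx":0,"dy":-38,"dz":0,"yaw":0},
  {"dx":0,"dy":-38,"dz":0,"yaw":0},
])

```text
t: 42.87
eef_pos: [464.1, -100.2, 231.8]
tcp_rot: [3.141, -0.001, 0.023]
ft_force: [0.8, 0.6, -0.6]
opening: 0.298
```

```bash
python3 - <<'E'
from survey import *
T,S=survey("","s5")
crop(S,200,70,280,170,7,"pics/f1.png"); crop(T,395,155,495,220,7,"pics/f2.png")
for n in("top","scene"):
    for q in("frame_center","rack","frame_foot"): print(n,q,[(np.round(d["pixel"],1).tolist(),round(d["conf"],2)) for d in env.place_of(q,n)])
E
```

```text
tcp [ 464.1 -100.2  231.8] yaw 0.023 t 42.9 op 0.298
top frame_center [([458.8, 182.1], 0.93), ([341.8, 196.8], 0.7)]
top rack []
top frame_foot [([449.5, 185.5], 0.77), ([325.7, 204.5], 0.36)]
scene frame_center [([229.5, 115.0], 0.61), ([397.3, 359.8], 0.51)]
scene rack [([234.2, 139.7], 0.93), ([330.5, 202.7], 0.69), ([276.3, 267.2], 0.19)]
scene frame_foot [([229.8, 135.7], 0.84)]
```

View pics/s5t.png

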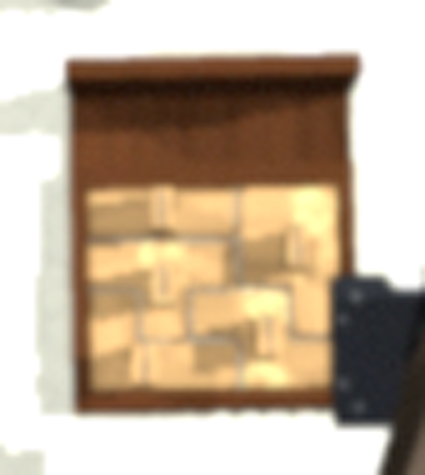

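View pics/s5s.png

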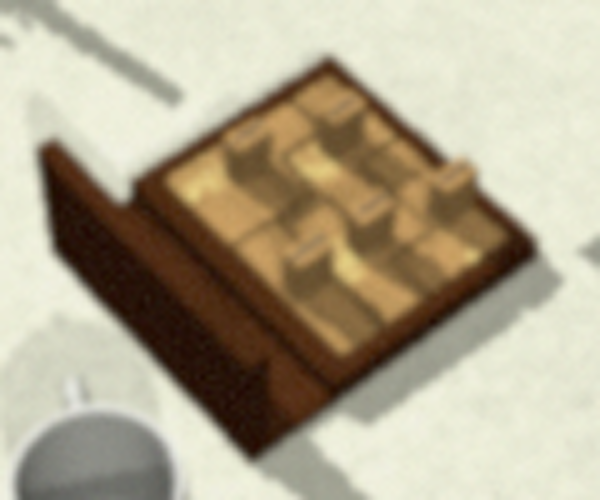

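View pics/f1.png

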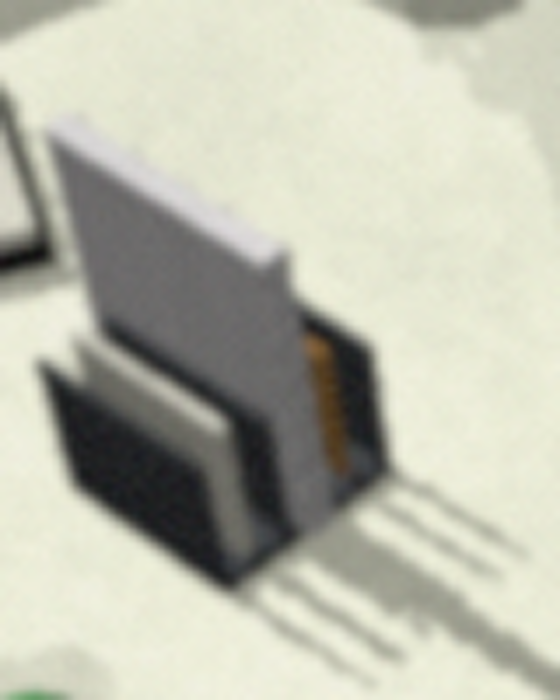

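View pics/f2.png

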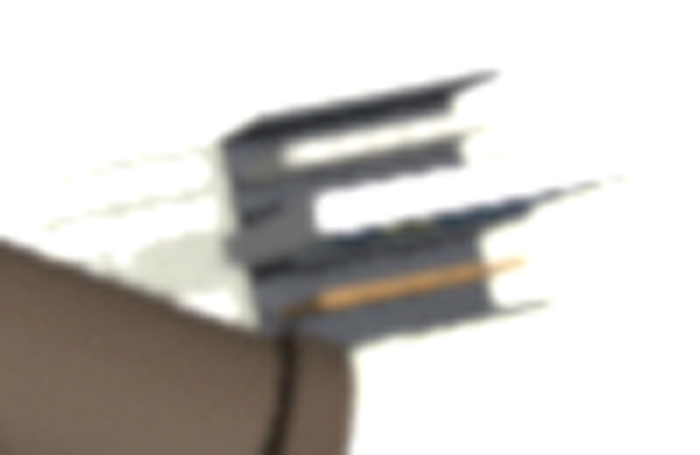

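```bash
python3 - <<'E'
from h import *
T=np.load("top1.npy");S=np.load("scene1.npy")
crop(S,195,75,275,165,7,"pics/g1.png",gain=1.0); crop(T,395,150,500,220,7,"pics/g2.png",gain=1.15)
E
```

```text
(no output)
```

View pics/g1.png

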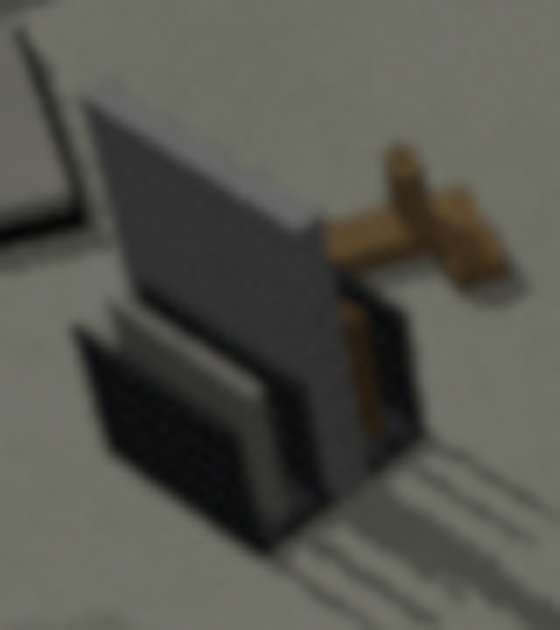

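View pics/g2.png

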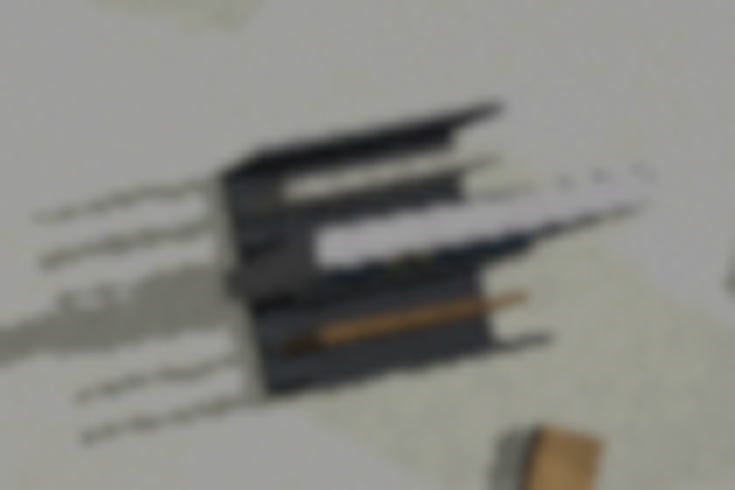

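```bash
python3 - <<'E'
from h import *
for n,a,b in(("top",(439.8,185.4),(487.4,176.3)),("scene",(208.1,87.7),(239.4,106.3))):
    P=unproj(a,n,158)[:2];Q=unproj(b,n,158)[:2]
    if n=="scene":P,Q=Q,P
    d=P-Q; print(n,np.round(P,1),np.round(Q,1),"mid",np.round((P+Q)/2,1),"len",round(np.hypot(*d),1),"yaw",round(np.arctan2(-d[0],d[1]),3))
def ov(p,n,f,im,r,g):
    H=[place(box(-7,7,-65,65,8,158),*p)]
    o=overlay(im,n,[place(box(-7,7,-65,65,158,158),*p),place(box(7,7,-65,65,8,158),*p),place(box(-7,-7,-65,65,8,158),*p)],*r,7,None,gain=g); cv2.imwrite(f,o)
# refine: fit top-face in top image by luminance (bright face against rack/dark + table)
T=np.load("top1.npy");S=np.load("scene1.npy")
p=(570,-327,.17)
import sys
E
```

```text
top [ 561.7 -259.8] [ 586.5 -386.9] mid [ 574.1 -323.4] len 129.6 yaw 0.193
scene [ 559.9 -261. ] [ 586.6 -383.9] mid [ 573.3 -322.5] len 125.8 yaw 0.214
```

Emit:
drive_tool([
  {"dx":7.3,"dy":-14.9,"dz":0,"yaw":6.6},
  {"dx":7.3,"dy":-14.9,"dz":0,"yaw":6.6},
  {"dx":7.3,"dy":-14.9,"dz":0,"yaw":6.6},
  {"dx":7.3,"dy":-14.9,"dz":0,"yaw":6.6},
  {"dx":7.3,"dy":-14.9,"dz":0,"yaw":6.6},
], grip=0.6)

```text
t: 43.68
eef_pos: [501.5, -172.7, 231.1]
tcp_rot: [3.142, -0.0, 0.606]
ft_force: [0.0, -0.2, 0.2]
opening: 0.573
```

Emit:
drive_tool([
  {"dx":7.3,"dy":-14.9,"dz":0,"yaw":6.6},
  {"dx":7.3,"dy":-14.9,"dz":0,"yaw":6.6},
  {"dx":7.3,"dy":-14.9,"dz":0,"yaw":6.6},
  {"dx":7.3,"dy":-14.9,"dz":0,"yaw":6.6},
  {"dx":7.3,"dy":-14.9,"dz":0,"yaw":6.6},
])

```text
t: 44.1
eef_pos: [538.2, -247.1, 231.0]
tcp_rot: [-3.141, -0.0, 1.182]
ft_force: [-0.3, 0.2, 1.7]
opening: 0.6
```

Emit:
drive_tool([
  {"dx":7.3,"dy":-14.9,"dz":0,"yaw":6.6},
  {"dx":7.3,"dy":-14.9,"dz":0,"yaw":6.6},
  {"dx":7.3,"dy":-14.9,"dz":0,"yaw":6.6},
  {"dx":7.3,"dy":-14.9,"dz":0,"yaw":6.6},
  {"dx":7.3,"dy":-14.9,"dz":0,"yaw":6.6},
])

```text
t: 44.52
eef_pos: [574.9, -321.5, 231.0]
tcp_rot: [-3.142, -0.0, 1.758]
ft_force: [-0.4, -0.4, -0.3]
opening: 0.599
```

Emit:
drive_tool([
  {"dx":0,"dy":0,"dz":0,"yaw":0.7},
  {"dx":0,"dy":0,"dz":0,"yaw":0},
  {"dx":0,"dy":0,"dz":0,"yaw":0},
])

```text
t: 44.77
eef_pos: [573.9, -320.8, 230.9]
tcp_rot: [-3.141, -0.001, 1.761]
ft_force: [-1.1, 0.2, -0.2]
opening: 0.598
```

Lower to just above the frame top and check.

Emit:
drive_tool([
  {"dx":0,"dy":-2.5,"dz":-30,"yaw":0.2},
  {"dx":0,"dy":0,"dz":-28,"yaw":0},
  {"dx":0,"dy":0,"dz":0,"yaw":0},
  {"dx":0,"dy":0,"dz":0,"yaw":0},
])

```text
t: 45.1
eef_pos: [573.6, -323.5, 172.8]
tcp_rot: [-3.14, -0.002, 1.765]
ft_force: [0.8, 0.1, 1.3]
opening: 0.599
```

```bash
python3 - <<'E'
from look import *
S=env.read_camera("scene");crop(S,190,50,290,170,5,"pics/f3.png")
E
```

```text
tcp [ 573.6 -323.5  172.8] yaw 1.765 t 45.1 op 0.599
```

View pics/f3.png

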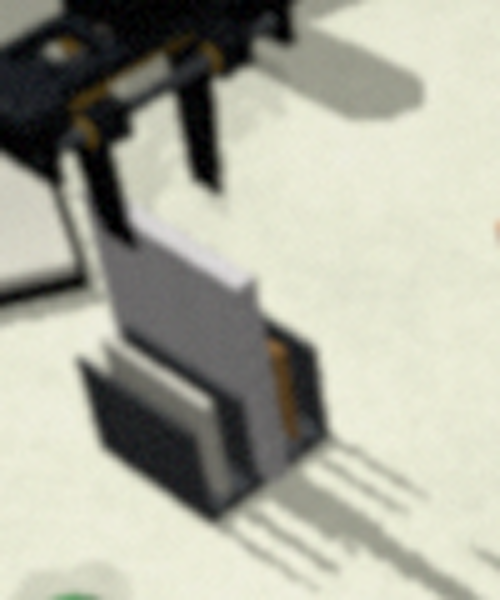

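Emit:
drive_tool([
  {"dx":0,"dy":0,"dz":-15,"yaw":0},
  {"dx":0,"dy":0,"dz":-15,"yaw":0},
  {"dx":0,"dy":0,"dz":-15,"yaw":0},
  {"dx":0,"dy":0,"dz":-10,"yaw":0},
  {"dx":0,"dy":0,"dz":0,"yaw":0},
])

```text
t: 45.57
eef_pos: [573.8, -324.3, 117.7]
tcp_rot: [-3.141, -0.001, 1.766]
ft_force: [0.6, -0.2, -0.3]
opening: 0.6
```

Emit:
drive_tool([
  {"dx":0,"dy":0,"dz":0,"yaw":0},
  {"dx":0,"dy":0,"dz":0,"yaw":0},
  {"dx":0,"dy":0,"dz":0,"yaw":0},
  {"dx":0,"dy":0,"dz":0,"yaw":0},
  {"dx":0,"dy":0,"dz":0,"yaw":0},
], grip=0)

```text
t: 45.98
eef_pos: [574.1, -324.8, 118.7]
tcp_rot: [3.141, 0.001, 1.766]
ft_force: [-0.3, 0.1, 0.3]
opening: 0.308
```

Emit:
drive_tool([
  {"dx":0,"dy":0,"dz":0,"yaw":0},
  {"dx":0,"dy":0,"dz":0,"yaw":0},
  {"dx":0,"dy":0,"dz":0,"yaw":0},
  {"dx":0,"dy":0,"dz":0,"yaw":0},
  {"dx":0,"dy":0,"dz":0,"yaw":0},
])

```text
t: 46.4
eef_pos: [574.0, -324.7, 118.2]
tcp_rot: [3.141, 0.0, 1.766]
ft_force: [0.1, 0.2, 1.1]
opening: 0.145
```

Emit:
drive_tool([
  {"dx":0,"dy":0,"dz":0,"yaw":0},
  {"dx":0,"dy":0,"dz":0,"yaw":0},
  {"dx":0,"dy":0,"dz":0,"yaw":0},
])

```text
t: 46.65
eef_pos: [574.0, -324.7, 118.2]
tcp_rot: [3.141, 0.0, 1.766]
ft_force: [-0.4, 0.6, 2.6]
opening: 0.147
```

Emit:
drive_tool([
  {"dx":0,"dy":0,"dz":12,"yaw":0},
  {"dx":0,"dy":0,"dz":18,"yaw":0},
  {"dx":0,"dy":0,"dz":20,"yaw":0},
  {"dx":0,"dy":0,"dz":20,"yaw":0},
  {"dx":0,"dy":0,"dz":20,"yaw":0},
])

```text
t: 47.07
eef_pos: [573.7, -324.5, 209.4]
tcp_rot: [-3.141, -0.0, 1.766]
ft_force: [0.1, 0.1, -2.2]
opening: 0.151
```

Emit:
drive_tool([
  {"dx":0,"dy":0,"dz":20,"yaw":0},
  {"dx":0,"dy":0,"dz":10,"yaw":0},
  {"dx":0,"dy":0,"dz":0,"yaw":0},
  {"dx":0,"dy":0,"dz":0,"yaw":0},
])

```text
t: 47.4
eef_pos: [573.8, -324.5, 237.9]
tcp_rot: [3.142, -0.0, 1.766]
ft_force: [0.2, 0.2, -3.3]
opening: 0.145
```

```bash
python3 - <<'E'
from look import *
S=env.read_camera("scene");zb=t[2]-118.2+8
p=(t[0]-2.4,t[1]-2.4,yaw-np.pi/2)
cv2.imwrite("pics/f4.png",overlay(S,"scene",[place(box(7,7,-65,65,0,150),*p,zb),place(box(-7,7,-65,65,150,150),*p,zb)],180,30,300,170,4,None,gain=1.8))
E
```

```text
tcp [ 573.8 -324.5  237.9] yaw 1.766 t 47.4 op 0.145
```

View pics/f4.png

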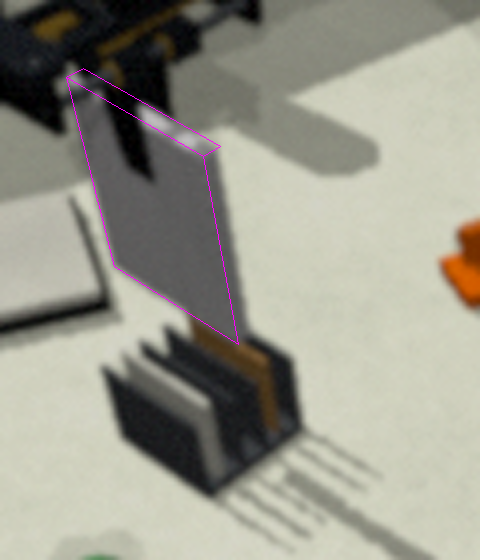

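Emit:
drive_tool([
  {"dx":3,"dy":20,"dz":0,"yaw":-0.5},
  {"dx":3,"dy":30,"dz":0,"yaw":-1},
  {"dx":3,"dy":33,"dz":0,"yaw":-1},
  {"dx":3,"dy":33,"dz":0,"yaw":-1},
  {"dx":3,"dy":33,"dz":0,"yaw":-1},
])

```text
t: 47.87
eef_pos: [588.3, -174.1, 236.4]
tcp_rot: [-3.139, -0.001, 1.686]
ft_force: [0.8, 0.4, -2.0]
opening: 0.149
```

Emit:
drive_tool([
  {"dx":3,"dy":33,"dz":0,"yaw":-1},
  {"dx":3,"dy":33,"dz":0,"yaw":-1},
  {"dx":3,"dy":33,"dz":0,"yaw":-1},
  {"dx":3,"dy":33,"dz":0,"yaw":-1},
  {"dx":2,"dy":33,"dz":0,"yaw":-0.5},
])

```text
t: 48.28
eef_pos: [602.4, -9.0, 236.6]
tcp_rot: [-3.139, -0.0, 1.608]
ft_force: [1.2, -0.5, -1.6]
opening: 0.149
```

Emit:
drive_tool([
  {"dx":0,"dy":28,"dz":0,"yaw":-0.5},
  {"dx":0,"dy":14,"dz":0,"yaw":-0.5},
  {"dx":0,"dy":5,"dz":0,"yaw":-0.5},
  {"dx":0,"dy":0,"dz":0,"yaw":0},
  {"dx":0,"dy":0,"dz":0,"yaw":0},
])

```text
t: 48.7
eef_pos: [602.8, 35.8, 237.3]
tcp_rot: [-3.14, 0.0, 1.583]
ft_force: [0.2, -0.0, -2.2]
opening: 0.149
```

Emit:
drive_tool([
  {"dx":0,"dy":0,"dz":0,"yaw":0},
  {"dx":0,"dy":0,"dz":0,"yaw":0},
  {"dx":0,"dy":0,"dz":0,"yaw":0},
])

```text
t: 48.95
eef_pos: [603.0, 35.4, 238.0]
tcp_rot: [-3.142, 0.0, 1.582]
ft_force: [-0.0, 0.4, -2.3]
opening: 0.146
```

```bash
python3 - <<'E'
from look import *
S=env.read_camera("scene");zb=t[2]-118.2+8
p=(t[0]-2.2,t[1]-2.2,yaw-np.pi/2)
print(p,zb)
cv2.imwrite("pics/f5.png",overlay(S,"scene",[place(box(7,7,-65,65,0,150),*p,zb),place(box(-7,7,-65,65,150,150),*p,zb)],230,80,390,260,4,None,gain=1.8))
E
```

```text
tcp [603.   35.4 238. ] yaw 1.582 t 49.0 op 0.146
(np.float64(600.767984549218), np.float64(33.15168796926397), np.float64(0.010919216659516007)) 127.7834294797769
```

View pics/f5.png

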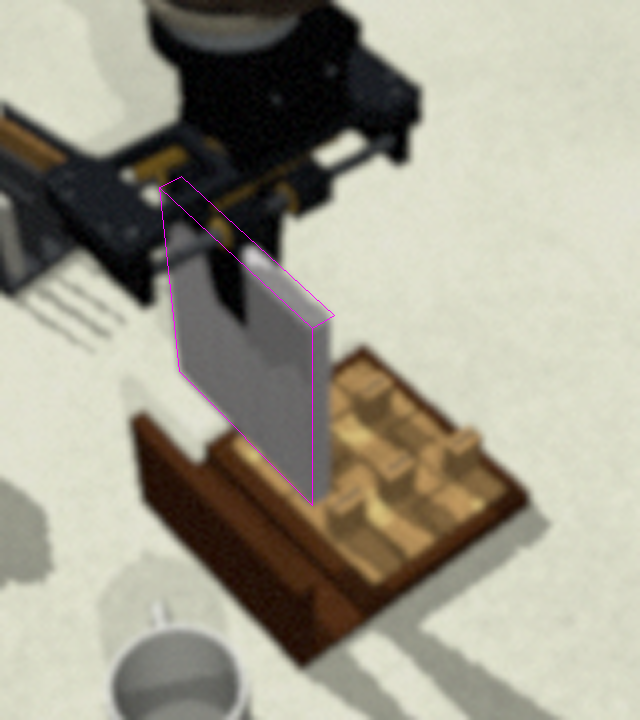

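Emit:
drive_tool([
  {"dx":0.5,"dy":0.8,"dz":-15,"yaw":0.6},
  {"dx":0,"dy":0,"dz":-25,"yaw":0},
  {"dx":0,"dy":0,"dz":-25,"yaw":0},
  {"dx":0,"dy":0,"dz":-20,"yaw":0},
  {"dx":0,"dy":0,"dz":0,"yaw":0},
])

```text
t: 49.42
eef_pos: [601.8, 36.8, 149.5]
tcp_rot: [-3.136, -0.0, 1.593]
ft_force: [-1.0, 1.1, -1.8]
opening: 0.145
```

Emit:
drive_tool([
  {"dx":0,"dy":0,"dz":-15,"yaw":0},
  {"dx":0,"dy":0,"dz":-10,"yaw":0},
  {"dx":0,"dy":0,"dz":-6,"yaw":0},
  {"dx":0,"dy":0,"dz":-3,"yaw":0},
  {"dx":0,"dy":0,"dz":0,"yaw":0},
])

```text
t: 49.83
eef_pos: [603.5, 37.0, 119.0]
tcp_rot: [-3.141, 0.0, 1.593]
ft_force: [0.0, 0.4, -2.5]
opening: 0.144
```

```bash
python3 - <<'E'
from look import *
S=env.read_camera("scene");zb=t[2]-118.2+8
p=(t[0]-2.2,t[1]-2.2,yaw-np.pi/2)
print(p,zb)
cv2.imwrite("pics/f6.png",overlay(S,"scene",[place(box(7,7,-65,65,0,150),*p,zb),place(box(-7,7,-65,65,150,150),*p,zb)],230,100,390,270,4,None,gain=1.8))
E
```

```text
tcp [603.5  37.  119. ] yaw 1.593 t 49.8 op 0.144
(np.float64(601.2615534003583), np.float64(34.84916525630495), np.float64(0.022554704485733268)) 8.820855625050655
```

View pics/f6.png

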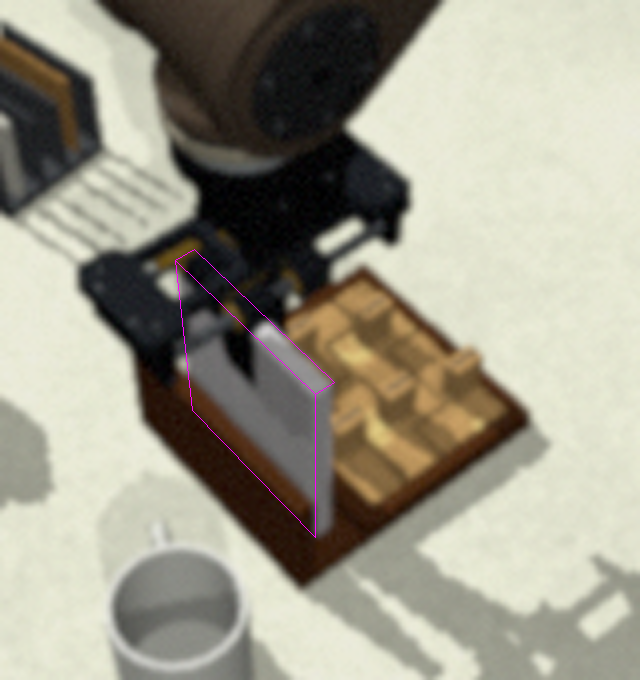

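Emit:
drive_tool([
  {"dx":0,"dy":0,"dz":-1.5,"yaw":0},
  {"dx":0,"dy":0,"dz":-1,"yaw":0},
  {"dx":0,"dy":0,"dz":0,"yaw":0},
  {"dx":0,"dy":0,"dz":0,"yaw":0},
])

```text
t: 50.22
eef_pos: [603.5, 37.1, 116.8]
tcp_rot: [3.141, 0.0, 1.593]
ft_force: [-0.1, 0.2, -2.6]
opening: 0.14
```

Emit:
drive_tool([
  {"dx":0,"dy":0,"dz":-0.6,"yaw":0},
  {"dx":0,"dy":0,"dz":0,"yaw":0},
  {"dx":0,"dy":0,"dz":0,"yaw":0},
])

```text
t: 50.47
eef_pos: [603.6, 37.1, 116.2]
tcp_rot: [3.141, 0.0, 1.593]
ft_force: [0.2, 0.4, 0.1]
opening: 0.142
```

Emit:
drive_tool([
  {"dx":0,"dy":0,"dz":0,"yaw":0},
  {"dx":0,"dy":0,"dz":0,"yaw":0},
  {"dx":0,"dy":0,"dz":0,"yaw":0},
  {"dx":0,"dy":0,"dz":0,"yaw":0},
], grip=0.3)

```text
t: 50.8
eef_pos: [603.5, 37.1, 116.0]
tcp_rot: [3.141, -0.0, 1.593]
ft_force: [-0.1, 0.0, -0.0]
opening: 0.293
```

```bash
python3 - <<'E'
from look import *
S=env.read_camera("scene");crop(S,230,100,390,270,4,"pics/f7.png",gain=1.8)
E
```

```text
tcp [603.5  37.1 116. ] yaw 1.593 t 50.8 op 0.293
```

View pics/f7.png

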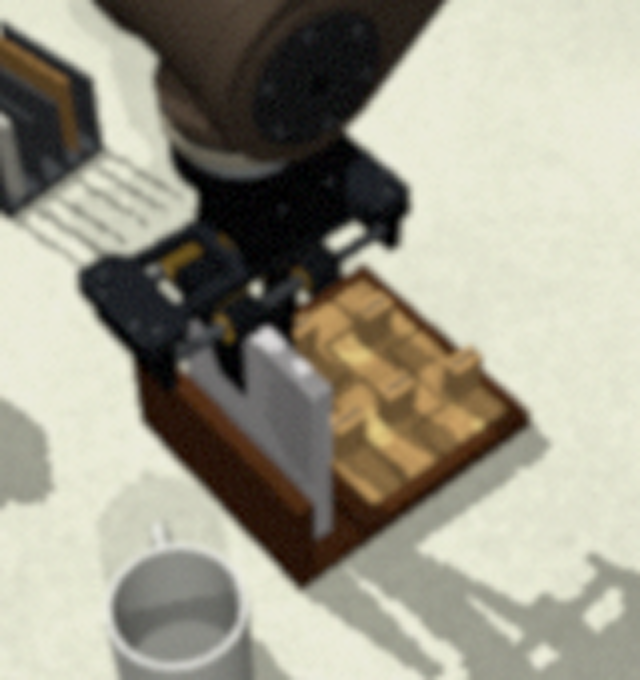

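Emit:
drive_tool([
  {"dx":4,"dy":0,"dz":0,"yaw":0},
  {"dx":3,"dy":0,"dz":0,"yaw":0},
  {"dx":2,"dy":0,"dz":0,"yaw":0},
  {"dx":2,"dy":0,"dz":0,"yaw":0},
  {"dx":2,"dy":0,"dz":0,"yaw":0},
])

```text
t: 51.27
eef_pos: [616.7, 37.1, 115.9]
tcp_rot: [3.142, 0.0, 1.593]
ft_force: [0.5, 0.6, -0.1]
opening: 0.301
```

Emit:
drive_tool([
  {"dx":2,"dy":0,"dz":0,"yaw":0},
  {"dx":2,"dy":0,"dz":0,"yaw":0},
  {"dx":2,"dy":0,"dz":0,"yaw":0},
  {"dx":2,"dy":0,"dz":0,"yaw":0},
  {"dx":0,"dy":0,"dz":0,"yaw":0},
])

```text
t: 51.68
eef_pos: [624.8, 37.1, 115.9]
tcp_rot: [3.141, 0.0, 1.593]
ft_force: [-0.1, -0.2, 0.3]
opening: 0.304
```

```bash
python3 - <<'E'
from look import *
S=env.read_camera("scene");crop(S,230,100,390,270,4,"pics/f8.png",gain=1.8)
E
```

```text
tcp [624.8  37.1 115.9] yaw 1.593 t 51.7 op 0.304
```

View pics/f8.png

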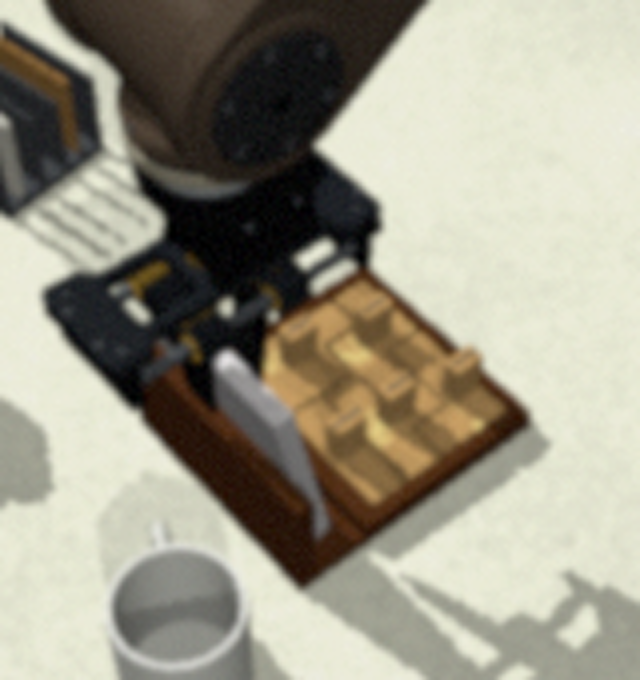

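Emit:
drive_tool([
  {"dx":2,"dy":0,"dz":0,"yaw":0},
  {"dx":1.5,"dy":0,"dz":0,"yaw":0},
  {"dx":0,"dy":0,"dz":0,"yaw":0},
  {"dx":0,"dy":0,"dz":0,"yaw":0},
])

```text
t: 52.07
eef_pos: [628.0, 37.1, 116.0]
tcp_rot: [3.141, 0.0, 1.594]
ft_force: [0.3, 0.3, -0.2]
opening: 0.303
```

Emit:
drive_tool([
  {"dx":0,"dy":0,"dz":0,"yaw":0},
  {"dx":0,"dy":0,"dz":0,"yaw":0},
  {"dx":0,"dy":0,"dz":0,"yaw":0},
  {"dx":0,"dy":0,"dz":0,"yaw":0},
], grip=0.5)

```text
t: 52.4
eef_pos: [627.9, 37.2, 116.0]
tcp_rot: [3.142, 0.0, 1.593]
ft_force: [-0.9, 0.2, -0.2]
opening: 0.483
```

```bash
python3 - <<'E'
from look import *
S=env.read_camera("scene");crop(S,230,100,390,270,4,"pics/f9.png",gain=1.8)
E
```

```text
tcp [627.9  37.2 116. ] yaw 1.593 t 52.4 op 0.483
```

View pics/f9.png

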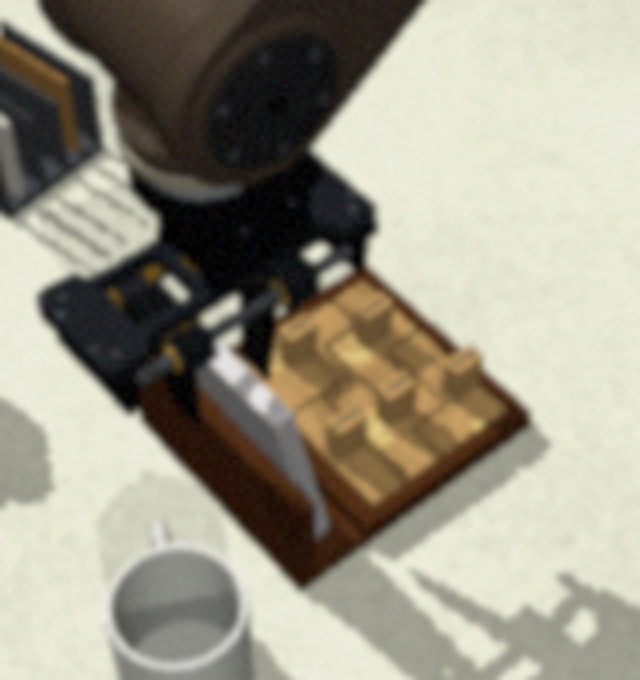

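Fingers are clear on both sides and the frame leans at rest. Rise straight up and move away.

Emit:
drive_tool([
  {"dx":0,"dy":0,"dz":12,"yaw":0},
  {"dx":0,"dy":0,"dz":20,"yaw":0},
  {"dx":0,"dy":0,"dz":30,"yaw":0},
  {"dx":0,"dy":0,"dz":35,"yaw":0},
  {"dx":0,"dy":0,"dz":35,"yaw":0},
])

```text
t: 52.87
eef_pos: [627.6, 37.2, 250.2]
tcp_rot: [-3.141, -0.0, 1.593]
ft_force: [0.3, -0.6, -0.0]
opening: 0.501
```

Emit:
drive_tool([
  {"dx":-10,"dy":30,"dz":0,"yaw":0},
  {"dx":-10,"dy":35,"dz":0,"yaw":0},
  {"dx":-10,"dy":35,"dz":0,"yaw":0},
  {"dx":-10,"dy":35,"dz":0,"yaw":0},
  {"dx":-10,"dy":35,"dz":0,"yaw":0},
])

```text
t: 53.28
eef_pos: [577.2, 208.6, 249.2]
tcp_rot: [3.14, -0.0, 1.593]
ft_force: [-0.2, 0.5, -0.4]
opening: 0.501
```

Emit:
drive_tool([
  {"dx":-20,"dy":35,"dz":0,"yaw":0},
  {"dx":-20,"dy":35,"dz":0,"yaw":0},
  {"dx":-20,"dy":35,"dz":0,"yaw":0},
  {"dx":-20,"dy":35,"dz":0,"yaw":0},
  {"dx":0,"dy":0,"dz":0,"yaw":0},
])

```text
t: 53.7
eef_pos: [494.5, 352.0, 249.1]
tcp_rot: [3.141, -0.002, 1.598]
ft_force: [-0.2, -0.8, -0.8]
opening: 0.499
```

```bash
python3 - <<'E'
from look import *
T=env.read_camera("top");S=env.read_camera("scene")
def tilt(x,y,yaw,th,xb=99):
    # stand-frame prism: back bottom edge at (xb,z=6), leaning by th
    out=[]
    for H in (box(-14,0,-65,65,150,150),box(0,0,-65,65,0,150),box(-14,-14,-65,65,0,150)):
        c,s=np.cos(th),np.sin(th); Q=np.c_[xb+H[:,0]*c+H[:,2]*s,H[:,1],6+H[:,2]*c-H[:,0]*s]
        out.append(place(Q,x,y,yaw))
    return out
import math
a=overlay(T,"top",tilt(511.3,35,.02,.2),280,130,375,245,5,None,gain=1.8)
b=overlay(S,"scene",tilt(509.2,33.4,.022,.2),245,120,375,255,5,None,gain=1.8)
cv2.imwrite("pics/z1.png",a);cv2.imwrite("pics/z2.png",b);crop(S,245,120,375,255,4,"pics/z3.png",gain=1.8)
E
```

```text
tcp [494.5 352.  249.1] yaw 1.598 t 53.7 op 0.499
```

View pics/z1.png

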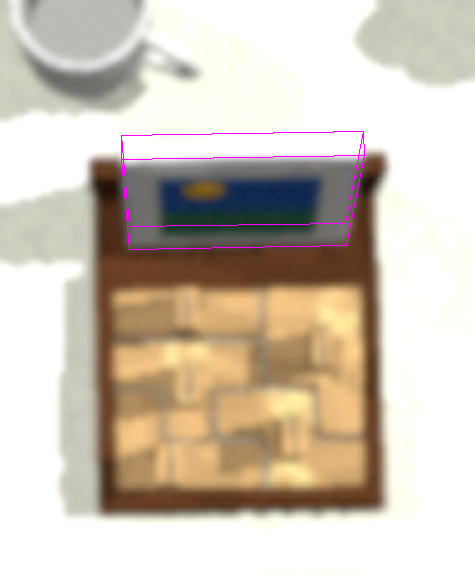

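View pics/z2.png

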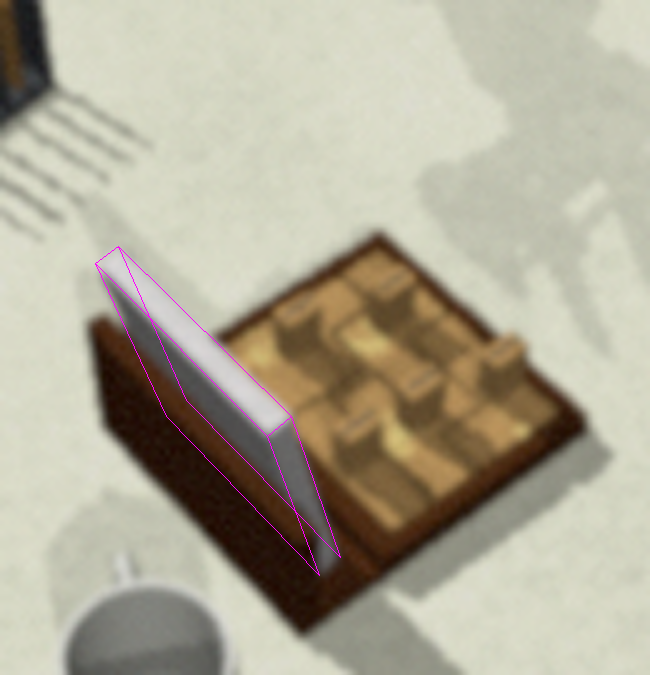

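```bash
python3 - <<'E'
from h import *
print(env.job_done(), env.state()["t"])
E
```

```text
the job is handed in; nothing more can be done
the job is handed in; nothing more can be done
```

All five wooden tiles were on the desk. Each is now in its own outline in the tray. The picture frame came out of the rack after them and leans on the backrest. I handed the job in at about 54 s on the robot's clock.

**Last checks:**
- The final top and scene pictures show all five tiles level in the tray.
- The frame stands with its foot in the channel, leaning at about 11° and centred to within a few mm. Its picture faces the tray.
- The gripper was moved well clear and touched nothing.
- I left the yellow and orange look-alikes, the mug, the plant and the mouse alone.

**What went wrong or disagreed:**
- **First lift of the I tile:** I lifted before the fingers had closed, so the tile sat about 10 mm low. I put it down and gripped it again.
- **First insertion of the I tile:** it touched the tray's rear rim with about 24 N. I raised it, moved it back about 2 mm, and it went in freely.
- **Camera offset:** the scene camera read about 2.5 mm off the robot in both x and y.
- **Stand position:** the camera and contact readings differed by 1 to 2 mm. I found the last offsets by gently touching the tray walls.

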